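# Clamp the arm links in the jig at their depth marks

### The arm

A 6-joint arm with a two-finger parallel gripper is mounted at the origin on the work surface. World frame = base frame: x ahead of the robot, y to its left, z up, the work surface at z = 0. Lengths are in m, angles in rad, forces in N, time in s.
With the tool pointing down it reaches from about 0.25 to 0.725 m from the base axis. Payload 4 kg.
Tool frame: the origin (TCP) lies on the centre line of the jaws, within the pads' length; the fingertips stand 17 mm ahead of it and the grasp point (between the pads) lies 2 mm behind it; z points along the fingers, y is the line along which they close (so a half turn about z gives the same grasp; the last joint's range is limited). The gripper opens to 85 mm and grips with 20 to 120 N. Pads are 22 mm wide; open, the fingers measure 114 mm over their backs; the gripper's body (76 mm by 85 mm) begins 54 mm behind the grasp point. The pads swing forward as they close: fully open they stand 13 mm farther back than shut.
Start: joints at [-1.235, 0.241, 0.005, 1.335, 0, 1.571], TCP at [0.165, -0.472, 0.248] pointing down, gripper open.
Joint ranges: [-2.72, 2.72], [-1.05, 1.87], [-1.09, 1.28], [-1.99, 2.15], [-1.42, 1.44], [-3.14, 3.14]. Speed limits (rad/s): [2.79, 2.79, 3.14, 3.14, 3.14, 3.14].

### API

Orientations are given as a unit quaternion [x, y, z, w].
In Python, from workcell import bot, camera, get_calibration gives the robot as it stands.
- The arm moves only by the tool apply_moves, never from a script. Its argument "steps" is a list of rows, each a list of 3 entries, a list of its own where there are three numbers: the shift along the tool's x, y, z as a fraction of full scale, then the turn, a rotation vector about the tool's x, y, z as a fraction of full scale, then the opening, from 0 (shut) to 1 (fully open). A call has exactly 8 rows; each row shifts and turns the commanded pose from where the row before left it, along the tool's axes as they then stand; what a row does not reach is not made up. Full scale, the value 1, is 20 cm for a shift and pi rad for a turn. A row lasts 1/12 s, in which the tool goes at most 41.7 mm and 7.16 degrees, less where a joint would pass 70% of its speed; a pose out of reach is approached as far as the arm can. A call with a number of a shift or a turn outside -1 to 1 is refused whole. A call with a gripper value outside its range is refused whole. The fingers move at their own pace and stop on an object; the grip force is fixed at half the most. Time passes only in rows, so rows that do not move let the fingers close, or fill a call up. It gives the time, the measured TCP pose, the force, the opening and the grip force at its end, in the units of the state.
- bot.get_obs(): the state, without advancing time (a new reading comes with each control period).
- camera(name): name is "scene" or "top" or "wrist"; returns (picture, depth): 480x640x3 uint8, red, green, blue; 480x640 float32, m along the optical axis (not along the pixel's ray), 0 where there is no reading.
- get_calibration(name): a dict with "fov_y" (degrees; the focal length in pixels is half the picture's height over the tangent of half this angle, whatever the lens; pixels are square), "cx", "cy" (the principal point, pixels), "dist_coeffs" ([k1, k2, p1, p2, k3] as OpenCV has them; the pictures are not rectified), "rvec" (rotation vector, rad) and "tvec" (3), from world to camera coordinates, as OpenCV has them. Camera axes: x right, y down, z forward; pixel columns grow to the right and rows downward; lengths in m; the calibration is good to about 2 mm. A picture is of the moment at which its call begins: read the wrist's pose just before it. get_calibration takes no time and is no camera call; for the wrist camera it gives the pose at the moment of the call.
- bot.job_done(): hands the job in; it is judged then, once.
The state is a dict: "clock": time; "joint_pos": joint angles; "joint_vel": joint speeds; "tau": joint torques, N m; "eef_pos": TCP position; "tool_rot": TCP orientation; "ft_force": force on the tool from outside, world axes, zero at the start; "ft_torque": the same for the moment, N m; "grip_width": finger opening in m; "grasp_force": force on a finger pad.
Only numpy, scipy, OpenCV 4.12 (cv2) and the standard library are available. Lean on these libraries where they do the work, as an engineer would, in place of code of your own. Each camera call takes 0.05 s, during which the arm holds its last target. There are 200 camera calls.

### The job

Get the desk-arm links ready for bonding: pull the jig's lock knob fully out, then slide the tube of every loose link on the bench, each into a bore of its own, until the black ring on the tube is level with the mouth of the bore. When they are all in at their marks, push the knob fully home to lock them, and leave the multimeter, servo and screwdriver undisturbed.

Things in the scene. Friction and masses are not known exactly. Their poses are not given: they have to be found in the camera images.
- link_a: Loose link, 110 g: white square body 40 mm long, 32x32 mm across; white fork of the same section 21 mm further to the rear; aluminium tube, 18 mm thick, 72 mm out of the front. Origin: centre of the square body, x along the tube (tip at +92 mm). Lies on any of 4 sides, axis 16 mm up. Black depth ring 43 mm from the tip (x=+49 mm). Grip the body across its 32 mm. None if absent.
- link_a_mark (a point): Centre, on the tube axis, of link_a's depth mark: a black ring 4 mm wide round the tube. Between 22 and 36 mm further towards the tip the tube has a narrow turned groove, 10 mm in diameter.
- link_b: Loose link, 110 g: white square body 40 mm long, 32x32 mm across; white fork of the same section 21 mm further to the rear; aluminium tube, 18 mm thick, 72 mm out of the front. Origin: centre of the square body, x along the tube (tip at +92 mm). Lies on any of 4 sides, axis 16 mm up. Black depth ring 47 mm from the tip (x=+45 mm). Grip the body across its 32 mm. None if absent.
- link_b_mark (a point): Centre, on the tube axis, of link_b's depth mark: a black ring 4 mm wide round the tube. Between 22 and 36 mm further towards the tip the tube has a narrow turned groove, 10 mm in diameter.
- link_c: Loose link, 110 g: white square body 40 mm long, 32x32 mm across; white fork of the same section 21 mm further to the rear; aluminium tube, 18 mm thick, 72 mm out of the front. Origin: centre of the square body, x along the tube (tip at +92 mm). Lies on any of 4 sides, axis 16 mm up. Black depth ring 51 mm from the tip (x=+41 mm). Grip the body across its 32 mm. None if absent.
- link_c_mark (a point): Centre, on the tube axis, of link_c's depth mark: a black ring 4 mm wide round the tube. Between 22 and 36 mm further towards the tip the tube has a narrow turned groove, 10 mm in diameter.
- link_d: Loose link, 110 g: white square body 40 mm long, 32x32 mm across; white fork of the same section 21 mm further to the rear; aluminium tube, 18 mm thick, 72 mm out of the front. Origin: centre of the square body, x along the tube (tip at +92 mm). Lies on any of 4 sides, axis 16 mm up. Black depth ring 55 mm from the tip (x=+37 mm). Grip the body across its 32 mm. None if absent.
- link_d_mark (a point): Centre, on the tube axis, of link_d's depth mark: a black ring 4 mm wide round the tube. Between 22 and 36 mm further towards the tip the tube has a narrow turned groove, 10 mm in diameter.
- jig: Grey fixed jig. Origin at bench height below the middle of the row of mouths; x runs level into the bores (away from the robot), y left, z up. Flat sill 18 mm high at x=-140..0, y=-125..125 mm; a link lying on it has its tube at bore height. Behind it upright plates 56 mm high, 250 mm long, at x=0..24 and 34..54 mm, with 4 level bores open at the back; steel lock bar between them, its top 60 mm up.
- mouth_1 (a point): Centre of the mouth of bore 1 (1 is leftmost), in the front plate's face (jig x=0, y=102 mm), 34 mm above the bench. Bore 20 mm wide (23 in the rear plate), level, through: nothing stops a tube at its mark, go by the ring.
- mouth_2 (a point): Centre of the mouth of bore 2 (1 is leftmost), in the front plate's face (jig x=0, y=34 mm), 34 mm above the bench. Bore 20 mm wide (23 in the rear plate), level, through: nothing stops a tube at its mark, go by the ring.
- mouth_3 (a point): Centre of the mouth of bore 3 (1 is leftmost), in the front plate's face (jig x=0, y=-34 mm), 34 mm above the bench. Bore 20 mm wide (23 in the rear plate), level, through: nothing stops a tube at its mark, go by the ring.
- mouth_4 (a point): Centre of the mouth of bore 4 (1 is leftmost), in the front plate's face (jig x=0, y=-102 mm), 34 mm above the bench. Bore 20 mm wide (23 in the rear plate), level, through: nothing stops a tube at its mark, go by the ring.
- lock (a joint): Lock slide along the jig's +y: 0 home (locked), 0.022 m fully out. A sprung detent half-way (about 3 N either way) keeps it at the end where it is left. At home its teeth, 4 mm thick, block the bores; with tubes at their marks the teeth enter the grooves, otherwise they strike a tube and it cannot go home.
- lock_knob (a point): Centre of the black lock knob beyond the jig's left (+y) end: cylinder 28 mm in diameter, 22 mm long, lying along the jig's y, axis 53 mm above the bench, on a 10 mm rod. Moves with the slide; at home its inner face is 31 mm from the plates' end. Can be pinched from above either way.
- multimeter: Bystander: grey hand multimeter lying flat, 140 x 75 x 34 mm; origin at the centre of its underside.
- servo: Bystander: small black servo motor, 40 x 20 x 36 mm; origin at the centre of its underside.
- driver: Bystander: screwdriver lying on the bench, origin about its middle.
Things that resemble listed ones, but are neither listed nor needed, are in the scene too. Leave any green look-alike of the link_c alone.

How it is judged:
By the outcome, as a careful person would: the job done as asked, in the order asked, and still so for the second after the job is handed in, with the robot touching nothing.
Of link_a, link_b, link_c, link_d only 3 to 4 are there at a start; the rules pass over those that are not, and their reading is None.
At some moment in a run one of link_a, link_b, link_c, link_d may be knocked a few centimetres aside while the robot is not near it.
Once in a run the grip may slacken for a moment while it holds something.
It also fails if it takes over 210 s, if anything falls off the work surface, if the arm or the gripper's body presses on something with over 40 N, if the wrist force passes 120 N, or if a joint passes its speed limit or range.

## Working session

There is one attempt and no reset: what is moved stays moved. The work goes in short steps, Python scripts to look and compute and a tool call to move; the robot and the scene stay as the last step left them, time stands still between calls to the robot, and variables do not carry over. Pictures are saved under pics/ and viewed, at most 14 in all, crops included, and the job is handed in when it is done.

Besides the shell and the picture viewer there is one more tool, called after "Request:" as name(argument=value, ...), one argument or row to a line, values as JSON. apply_moves: Moves the arm, as the interface text tells. Its arguments: {"type":"object","properties":{"steps":{"type":"array"}},"required":["steps"]}

```bash
mkdir -p pics; ls
python3 - <<'E'
from workcell import bot,camera,get_calibration
import cv2,numpy as np
o=bot.get_obs();print(o)
for n in ("scene","top"):
    p,d=camera(n);cv2.imwrite(f"pics/{n}0.png",p[:,:,::-1]);np.save(f"pics/{n}0.npy",d);print(n,get_calibration(n))
E
```

```text
pics
{'clock': 0.0, 'joint_pos': array([-1.23499765e+00,  2.41414699e-01,  3.73425079e-03,  1.33515229e+00,
        1.70105101e-05,  1.57077607e+00]), 'joint_vel': array([-0.00035028, -0.00107897, -0.00118722, -0.00280322,  0.00058599,
        0.00078153]), 'tau': array([-6.32889187e-04, -3.72312319e+01,  2.52411944e+01,  1.68876525e-02,
       -3.10040275e-05, -8.39179307e-06]), 'eef_pos': array([ 0.16457725, -0.47153053,  0.24741585]), 'tool_rot': array([ 9.85935785e-01,  1.67121486e-01, -1.61757811e-04, -1.00530863e-03]), 'ft_force': array([ 0.07461393, -0.05328242, -0.26636769]), 'ft_torque': array([-0.01256635, -0.01180774,  0.01078104]), 'grasp_force': 0.0, 'grip_width': 0.08570743990344057}
scene {'fov_y': 44.210483068705166, 'cx': 310.53002972875856, 'cy': 229.39585168561268, 'dist_coeffs': array([-0.03556062,  0.        ,  0.        ,  0.        ,  0.        ]), 'rvec': array([ 1.64538086,  2.12971897, -0.66946984]), 'tvec': array([ 0.1799578 , -0.38578731,  1.49327113])}
top {'fov_y': 55.7719791541243, 'cx': 321.4573225809265, 'cy': 234.47531977699433, 'dist_coeffs': array([0.00839516, 0.        , 0.        , 0.        , 0.        ]), 'rvec': array([ 2.14362612, -2.20283114,  0.04623788]), 'tvec': array([-0.01877494,  0.52385229,  0.92943506])}
```

View pics/scene0.png

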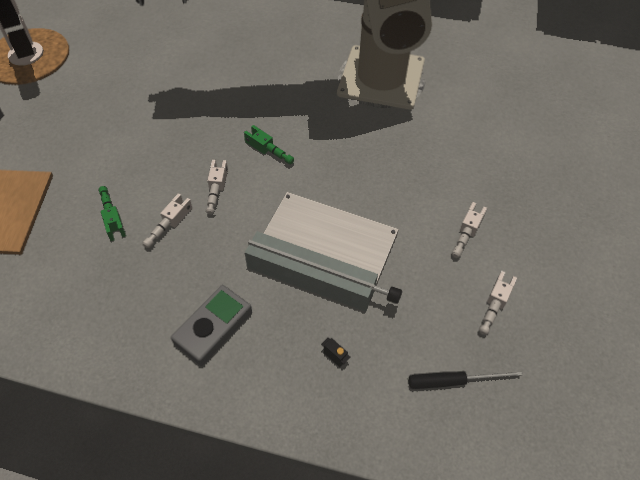

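View pics/top0.png

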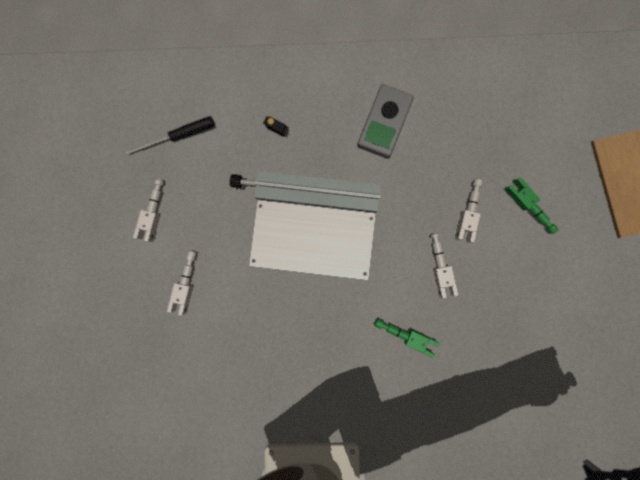

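The scene shows four white links: in the top view, bodies at about (146,225), (181,295), (468,222) and (446,280). There are also two green look-alikes, the jig (sill 250–378, 200–278), and the knob at (237,181). Next I measure them.

```bash
cat > h.py <<'E'
from workcell import bot,camera,get_calibration
import cv2,numpy as np
from scipy.spatial.transform import Rotation as R
def cal(n):
    c=get_calibration(n);f=240/np.tan(np.radians(c["fov_y"])/2)
    K=np.array([[f,0,c["cx"]],[0,f,c["cy"]],[0,0,1]])
    return K,c["dist_coeffs"],np.array(c["rvec"]),np.array(c["tvec"])
def ray(C,uv,z):
    "pixels -> world points on plane height z"
    K,D,r,t=C;uv=np.asarray(uv,float).reshape(-1,1,2)
    n=cv2.undistortPoints(uv,K,D).reshape(-1,2);M=cv2.Rodrigues(r)[0]
    d=np.c_[n,np.ones(len(n))]@M;o=-M.T@t
    return o+d*((z-o[2])/d[:,2])[:,None]
def proj(C,P):
    K,D,r,t=C;return cv2.projectPoints(np.asarray(P,float).reshape(-1,1,3),r,t,K,D)[0].reshape(-1,2)
def snap(n,name):
    C=cal(n);p,d=camera(n);cv2.imwrite(f"pics/{name}.png",p[:,:,::-1]);np.save(f"pics/{name}.npy",d);return C,p,d
def blobs(m,amin):
    k,l,s,c=cv2.connectedComponentsWithStats(m.astype(np.uint8));return [np.argwhere(l==i)[:,::-1] for i in range(1,k) if s[i,4]>=amin]
def tool():
    o=bot.get_obs();M=R.from_quat(o["tool_rot"]).as_matrix()
    print("t %.1f tcp"%o["clock"],np.round(o["eef_pos"],4),"yaw",round(np.degrees(np.arctan2(M[1,0],M[0,0])),2),"tilt",np.round(M[:2,2],4),"w",round(o["grip_width"],4),"gf",round(o["grasp_force"],1),"F",np.round(o["ft_force"],1))
    return o,M
E
python3 - <<'E'
from h import *
C=cal("top");p=cv2.imread("pics/top0.png").astype(int);d=np.load("pics/top0.npy")
V=p.max(2);S=V-p.min(2)
m=(V>125)&(S<40)&(np.arange(480)[:,None]<400)
for b in blobs(m,60):
    c=b.mean(0);print(len(b),np.round(c),np.round(cv2.minAreaRect(b.astype(np.float32)),1) if 0 else cv2.minAreaRect(b.astype(np.float32)),np.round(ray(C,[c],0.03 if len(b)<3000 else 0.018),4))
    if len(b)>3000:
        q=cv2.boxPoints(cv2.minAreaRect(b.astype(np.float32)));print(np.round(ray(C,q,.018),4))
k=(V<30);k[:150]=0;k[220:]=0;k[:,:220]=0;k[:,252:]=0
for b in blobs(k,30):c=b.mean(0);print("knob",c,len(b),ray(C,[c],.067))
c=p[150:330,110:500];cv2.imwrite("pics/c0.png",cv2.resize(c.astype(np.uint8),None,fx=2,fy=2,interpolation=2))
print("depth bench vs sill",d[300,230],d[240,300],d[190,300])
E
```

```text
85 [236. 102.] ((235.5, 102.0), (12.0, 19.0), 90.0) [[0.8072 0.1404 0.03  ]]
65 [225. 121.] ((225.2000274658203, 120.90000915527344), (9.838698387145996, 12.074767112731934), 63.43495178222656) [[0.7685 0.1641 0.03  ]]
96 [213. 143.] ((214.05384826660156, 143.03077697753906), (12.527507781982422, 16.37258529663086), 29.744882583618164) [[0.7222 0.1891 0.03  ]]
63 [141. 147.] ((141.36427307128906, 146.1493377685547), (2.406627655029297, 35.46767044067383), 68.83873748779297) [[0.7188 0.3427 0.03  ]]
1555 [320. 184.] ((316.54779052734375, 180.09384155273438), (149.848876953125, 22.258258819580078), 6.709837436676025) [[ 0.6274 -0.0322  0.03  ]]
131 [155. 189.] ((155.47169494628906, 188.34902954101562), (7.417469501495361, 21.290884017944336), 15.94539737701416) [[0.6273 0.3123 0.03  ]]
150 [477. 190.] ((477.05889892578125, 189.26470947265625), (8.00367546081543, 22.79834747314453), 14.03624439239502) [[ 0.6053 -0.3546  0.03  ]]
1210 [318. 198.] ((316.9715270996094, 197.74673461914062), (124.9020767211914, 10.812874794006348), 6.581944942474365) [[ 0.5981 -0.0277  0.03  ]]
85 [203. 200.
[... 2184 characters left out ...]
3  ]]
73 [390. 294.] ((390.42913818359375, 293.80255126953125), (22.79823875427246, 8.12351131439209), 31.607501983642578) [[ 0.3978 -0.1701  0.03  ]]
78 [407. 306.] ((406.0124816894531, 305.33984375), (11.036174774169922, 19.268564224243164), 72.6459732055664) [[ 0.3717 -0.2024  0.03  ]]
236 [219. 312.] ((220.42645263671875, 308.5440979003906), (28.125764846801758, 33.442222595214844), 59.03623962402344) [[0.3695 0.1803 0.03  ]]
158 [385. 310.] ((383.43011474609375, 309.5240478515625), (25.309349060058594, 15.3309907913208), 7.594643592834473) [[ 0.3644 -0.1582  0.03  ]]
knob [235.46590909 180.88636364] 88 [[0.63226462 0.1353085  0.067     ]]
depth bench vs sill 0.9614398 0.950209 0.9575245
```

View pics/c0.png

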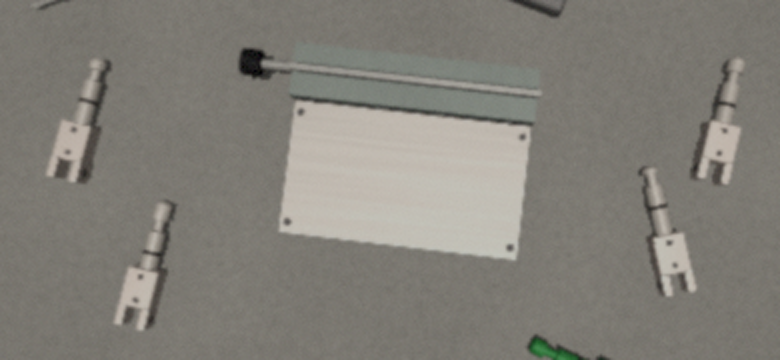

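The crop shows the jig yawed about -7° and the knob at its left end. All four white links have their tubes pointing away from the robot. Next I get a finer jig pose and the link poses.

Run:
```python
from h import *
C=cal("top");p=cv2.imread("pics/top0.png");g=cv2.GaussianBlur(p,(3,3),0).astype(int)
V=g.max(2);S=V-g.min(2)
m=(V>155)&(S<50);m[400:]=0
for b in blobs(m,60):
    if len(b)>3000:
        q=cv2.boxPoints(cv2.minAreaRect(b.astype(np.float32)));P=ray(C,q,.018);print("sill",np.round(q,1),np.round(P,4),[round(float(np.linalg.norm(P[i]-P[i-1])),4) for i in range(4)])
dots=(V<120);
for b in blobs(dots&(np.arange(480)[:,None]>195)&(np.arange(480)[:,None]<285)&(np.arange(640)>252)&(np.arange(640)<376),4):print("dot",b.mean(0),len(b),ray(C,[b.mean(0)],.018)) if len(b)<60 else 0
# links: crop windows
for n,(x0,x1,y0,y1) in dict(L1=(130,170,174,246),L2=(165,203,245,319),R1=(455,487,174,246),R2=(425,462,228,302)).items():
    w=(V[y0:y1,x0:x1]>150)
    b=np.concatenate(blobs(w,5))+[x0,y0];P=ray(C,b,.024)[:,:2]
    c=P.mean(0);u,s,vt=np.linalg.svd(P-c);ax=vt[0]*np.sign(vt[0][0]);t=(P-c)@ax
    print(n,"mean",np.round(c,4),"yaw",np.degrees(np.arctan2(ax[1],ax[0])).round(1),"ext",t.min().round(4),t.max().round(4),"tip",np.round(c+ax*t.max(),4),"body",np.round(c+ax*(t.max()-.092),4))
```

```text
sill [[248.9 266.1]
 [256.4 199.9]
 [375.2 213.4]
 [367.7 279.5]] [[ 0.4613  0.1202  0.018 ]
 [ 0.6     0.1022  0.018 ]
 [ 0.5641 -0.1464  0.018 ]
 [ 0.4271 -0.1262  0.018 ]] [0.2487, 0.1398, 0.2512, 0.1385]
dot [361.125 196.875] 40 [[ 0.59969561 -0.11819825  0.018     ]]
L1 mean [0.57  0.334] yaw -18.7 ext -0.0481 0.0817 tip [0.6473 0.3077] body [0.5602 0.3373]
L2 mean [0.416  0.2633] yaw -17.0 ext -0.0488 0.0813 tip [0.4937 0.2394] body [0.4058 0.2664]
R1 mean [ 0.5488 -0.3423] yaw -13.8 ext -0.047 0.0806 tip [ 0.6271 -0.3615] body [ 0.5377 -0.3396]
R2 mean [ 0.4397 -0.2846] yaw 5.0 ext -0.0513 0.0828 tip [ 0.5221 -0.2774] body [ 0.4305 -0.2854]
```

```bash
cat >> h.py <<'E'
def plan(target,yaw,n,open_,src=None):
    "rows (per call of 8) from the present pose to target/yaw (deg), tool kept straight down"
    o,M=tool();p=o["eef_pos"].copy();y=np.degrees(np.arctan2(M[1,0],M[0,0]))
    dy=(yaw-y+180)%360-180;st=(np.array(target)-p)/n;out=[]
    Md=R.from_euler("z",yaw,degrees=True).as_matrix()@np.diag([1,-1,-1.])
    rv=R.from_matrix(M.T@Md).as_rotvec()
    for i in range(n):
        s=M.T@st/.2;out.append([[round(float(v),3)+0. for v in s],[round(float(v),4)+0. for v in rv/n/np.pi],open_])
        M=M@R.from_rotvec(rv/n).as_matrix()
    print("step mm",np.linalg.norm(st)*1000,"deg",np.degrees(np.linalg.norm(rv))/n)
    for r in out:print(str(r).replace(" ",""))
th=np.radians(-7.9);JO=np.array([.5821,-.0221]);JR=np.array([[np.cos(th),-np.sin(th)],[np.sin(th),np.cos(th)]])
def J(x,y,z):return [*(JO+JR@[x,y]),z]
E
python3 - <<'E'
from h import *
print(J(.029,.167,.15))
plan(J(.029,.167,.15),82.1,24,0.75)
E
```

```text
[np.float64(0.6337780136221144), np.float64(0.13932918852572032), 0.15]
t 0.1 tcp [ 0.1646 -0.4716  0.2475] yaw 19.24 tilt [-0.0006  0.0018] w 0.0855 gf 0.0 F [-0.2  0.5 -0. ]
step mm 32.350805730152665 deg 2.619201213169488
[[0.134,-0.088,0.02],[0.0,0.0,-0.0146],0.75]
[[0.138,-0.082,0.02],[0.0,0.0,-0.0146],0.75]
[[0.142,-0.075,0.02],[0.0,0.0,-0.0146],0.75]
[[0.145,-0.069,0.02],[0.0,0.0,-0.0146],0.75]
[[0.148,-0.062,0.02],[0.0,0.0,-0.0146],0.75]
[[0.151,-0.055,0.02],[0.0,0.0,-0.0146],0.75]
[[0.153,-0.048,0.02],[0.0,0.0,-0.0146],0.75]
[[0.155,-0.041,0.02],[0.0,0.0,-0.0146],0.75]
[[0.157,-0.034,0.02],[0.0,0.0,-0.0146],0.75]
[[0.158,-0.027,0.02],[0.0,0.0,-0.0146],0.75]
[[0.159,-0.02,0.02],[0.0,0.0,-0.0146],0.75]
[[0.16,-0.012,0.02],[0.0,0.0,-0.0146],0.75]
[[0.16,-0.005,0.02],[0.0,0.0,-0.0146],0.75]
[[0.16,0.002,0.02],[0.0,0.0,-0.0146],0.75]
[[0.16,0.01,0.02],[0.0,0.0,-0.0146],0.75]
[[0.16,0.017,0.02],[0.0,0.0,-0.0146],0.75]
[[0.159,0.024,0.02],[0.0,0.0,-0.0146],0.75]
[[0.157,0.031,0.02],[0.0,0.0,-0.0146],0.75]
[[0.156,0.039,0.02],[0.0,0.0,-0.0146],0.75]
[[0.154,0.046,0.02],[0.0,0.0,-0.0146],0.75]
[[0.152,0.053,0.02],[0.0,0.0,-0.0146],0.75]
[[0.149,0.06,0.02],[0.0,0.0,-0.0146],0.75]
[[0.146,0.066,0.02],[0.0,0.0,-0.0146],0.75]
[[0.143,0.073,0.02],[0.0,0.0,-0.0146],0.75]
```

Request:
apply_moves(
  steps=[
    [[0.134, -0.088, 0.02], [0, 0, -0.0146], 0.75],
    [[0.138, -0.082, 0.02], [0, 0, -0.0146], 0.75],
    [[0.142, -0.075, 0.02], [0, 0, -0.0146], 0.75],
    [[0.145, -0.069, 0.02], [0, 0, -0.0146], 0.75],
    [[0.148, -0.062, 0.02], [0, 0, -0.0146], 0.75],
    [[0.151, -0.055, 0.02], [0, 0, -0.0146], 0.75],
    [[0.153, -0.048, 0.02], [0, 0, -0.0146], 0.75],
    [[0.155, -0.041, 0.02], [0, 0, -0.0146], 0.75],
  ],
)

```text
clock: 0.77
eef_pos: [0.3216, -0.2669, 0.2159]
tool_rot: [0.939, 0.345, -0.0, -0.0]
ft_force: [0.6, 0.0, 0.0]
grip_width: 0.0639
grasp_force: 0.0
```

Request:
apply_moves(
  steps=[
    [[0.157, -0.034, 0.02], [0, 0, -0.0146], 0.75],
    [[0.158, -0.027, 0.02], [0, 0, -0.0146], 0.75],
    [[0.159, -0.02, 0.02], [0, 0, -0.0146], 0.75],
    [[0.16, -0.012, 0.02], [0, 0, -0.0146], 0.75],
    [[0.16, -0.005, 0.02], [0, 0, -0.0146], 0.75],
    [[0.16, 0.002, 0.02], [0, 0, -0.0146], 0.75],
    [[0.16, 0.01, 0.02], [0, 0, -0.0146], 0.75],
    [[0.16, 0.017, 0.02], [0, 0, -0.0146], 0.75],
  ],
)

```text
clock: 1.43
eef_pos: [0.4776, -0.0632, 0.1837]
tool_rot: [0.86, 0.511, -0.0, -0.0]
ft_force: [0.3, 0.0, -0.1]
grip_width: 0.0642
grasp_force: 0.0
```

Request:
apply_moves(
  steps=[
    [[0.159, 0.024, 0.02], [0, 0, -0.0146], 0.75],
    [[0.157, 0.031, 0.02], [0, 0, -0.0146], 0.75],
    [[0.156, 0.039, 0.02], [0, 0, -0.0146], 0.75],
    [[0.154, 0.046, 0.02], [0, 0, -0.0146], 0.75],
    [[0.152, 0.053, 0.02], [0, 0, -0.0146], 0.75],
    [[0.149, 0.06, 0.02], [0, 0, -0.0146], 0.75],
    [[0.146, 0.066, 0.02], [0, 0, -0.0146], 0.75],
    [[0.143, 0.073, 0.02], [0, 0, -0.0146], 0.75],
  ],
)

```text
clock: 2.1
eef_pos: [0.6335, 0.1408, 0.1513]
tool_rot: [0.752, 0.659, -0.001, -0.0]
ft_force: [0.6, 0.2, 0.0]
grip_width: 0.0641
grasp_force: 0.0
```

Sequential calls work. A wrist look at the knob.

Run:
```python
from h import *
o,M=tool();print(o["joint_pos"].round(2))
C,p,d=snap("wrist","w1")
print("cam pos",(-cv2.Rodrigues(C[2])[0].T@C[3]).round(3),"tcp px",proj(C,o["eef_pos"]+M[:,2]*0),"knob px",proj(C,J(.029,.167,.053)),"mouth",proj(C,[J(0,y,.034) for y in(.102,.034)]))
```

```text
t 2.1 tcp [0.6335 0.1408 0.1513] yaw 82.45 tilt [-0.0014 -0.0004] w 0.0641 gf 0.0 F [0.6 0.2 0. ]
[ 0.22  0.59  0.28  1.26 -0.    1.92]
cam pos [0.642 0.207 0.277] tcp px [[320.72368788 327.11137141]] knob px [[321.3801077  247.57954867]] mouth [[276.73252004 333.22625444]
 [279.08245194 419.36715478]]
```

View pics/w1.png

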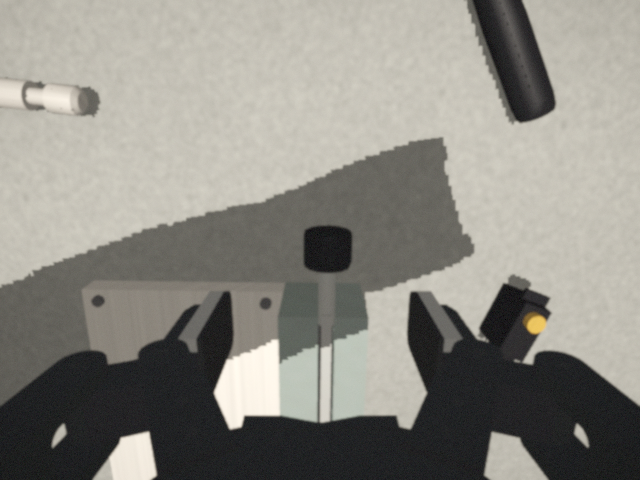

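The wrist view shows the knob at (327,249), between the open fingers. The servo is at about (515,325), right of the right finger.

Run:
```python
from h import *
C=cal("wrist")
print(ray(C,[[327.5,249]],.055),"servo",ray(C,[[483,330],[545,315]],.03),"plate corners",ray(C,[[281,283],[362,283]],.056), "want",J(0,.125,.056),J(.054,.125,.056))
print("sill corner",ray(C,[[83,290]],.018),J(-.14,.125,.018))
plan([.636,.1395,.054],82.1,8,.6)
```

```text
[[0.64020297 0.14476906 0.055     ]] servo [[0.7359806  0.06800495 0.03      ]
 [0.77760242 0.07346623 0.03      ]] plate corners [[0.61129869 0.12821667 0.056     ]
 [0.65739572 0.12235267 0.056     ]] want [np.float64(0.5992805682546433), np.float64(0.1017136829047886), 0.056] [np.float64(0.652768079269512), np.float64(0.09429167741878267), 0.056]
sill corner [[0.47006808 0.12551175 0.018     ]] [np.float64(0.46060924340128007), np.float64(0.12095591934998912), 0.018]
t 2.1 tcp [0.6363 0.146  0.1494] yaw 82.8 tilt [0.0006 0.0032] w 0.064 gf 0.0 F [ 6.   3.3 -1.1]
step mm 11.948262648075357 deg 0.09016440976315862
[[-0.004,0.0,0.06],[0.0,-0.0001,0.0005],0.6]
[[-0.004,0.0,0.06],[0.0,-0.0001,0.0005],0.6]
[[-0.004,0.0,0.06],[0.0,-0.0001,0.0005],0.6]
[[-0.004,0.0,0.06],[0.0,-0.0001,0.0005],0.6]
[[-0.004,0.0,0.06],[0.0,-0.0001,0.0005],0.6]
[[-0.004,0.0,0.06],[0.0,-0.0001,0.0005],0.6]
[[-0.004,0.0,0.06],[0.0,-0.0001,0.0005],0.6]
[[-0.004,0.0,0.06],[0.0,-0.0001,0.0005],0.6]
```

Request:
apply_moves(
  steps=[
    [[-0.005, 0, 0.08], [0, 0, 0.0007], 0.6],
    [[-0.005, 0, 0.08], [0, 0, 0.0007], 0.6],
    [[-0.005, 0, 0.08], [0, 0, 0.0007], 0.6],
    [[-0.005, 0, 0.08], [0, 0, 0.0007], 0.6],
    [[-0.005, 0, 0.08], [0, 0, 0.0007], 0.6],
    [[-0.005, 0, 0.08], [0, 0, 0], 0.6],
    [[0, 0, 0], [0, 0, 0], 0.6],
    [[0, 0, 0], [0, 0, 0], 0.6],
  ],
)

```text
clock: 2.82
eef_pos: [0.631, 0.1331, 0.0549]
tool_rot: [0.757, 0.654, -0.002, -0.001]
ft_force: [0.3, -0.3, -0.1]
grip_width: 0.0511
grasp_force: 0.0
```

Run:
```python
from h import *
tool();C,p,d=snap("wrist","w2")
V=p.max(2).astype(int)
m=np.zeros((480,640),bool);m[150:330,240:420]=(V<45)[150:330,240:420]
for b in blobs(m,300):print(len(b),b.mean(0),b.min(0),b.max(0))
print("tcp",proj(C,bot.get_obs()["eef_pos"]))
```

```text
t 2.8 tcp [0.631  0.1331 0.0549] yaw 81.66 tilt [-0.0037 -0.0007] w 0.0511 gf 0.0 F [ 0.3 -0.3 -0.1]
4622 [336.04370402 300.13890091] [297 268] [376 329]
365 [244.63013699 311.49589041] [240 290] [250 329]
581 [398.72977625 314.44061962] [390 290] [414 329]
tcp [[324.01336164 327.79363145]]
```

Run:
```python
from h import *
tool();C=cal("wrist")
print(ray(C,[[336,268]],.039)-[0,.011,0],ray(C,[[297,290],[376,290]],.053))
p=cv2.imread("pics/w2.png");cv2.imwrite("pics/w2c.png",p[150:480,150:500])
```

```text
t 2.9 tcp [0.6321 0.1334 0.0562] yaw 81.67 tilt [-0.0009 -0.0002] w 0.0516 gf 0.0 F [ 0.7 -0.5 -0.1]
[[0.63990694 0.13655814 0.039     ]] [[0.62588233 0.1466615  0.053     ]
 [0.65244393 0.14275237 0.053     ]]
```

View pics/w2c.png

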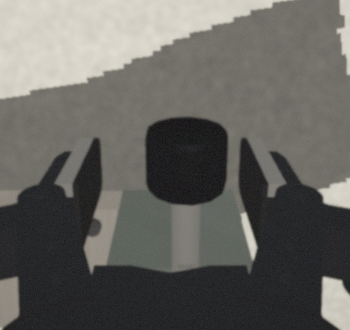

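The crop shows the knob centred at column 186 and the finger midpoint at column 171, so the knob is about 5 mm to +x. I centre on it and close.

Request:
apply_moves(
  steps=[
    [[0.007, 0.012, 0], [0, 0, -0.001], 0.6],
    [[0.007, 0.012, 0], [0, 0, -0.001], 0.6],
    [[0, 0, 0], [0, 0, 0], 0.3],
    [[0, 0, 0], [0, 0, 0], 0.1],
    [[0, 0, 0], [0, 0, 0], 0.1],
    [[0, 0, 0], [0, 0, 0], 0.1],
    [[0, 0, 0], [0, 0, 0], 0.1],
    [[0, 0, 0], [0, 0, 0], 0.1],
  ],
)

```text
clock: 3.53
eef_pos: [0.637, 0.1362, 0.0576]
tool_rot: [0.754, 0.657, 0.0, -0.001]
ft_force: [-3.5, 0.8, 5.4]
grip_width: 0.026
grasp_force: 58.9
```

Run:
```python
from h import *
tool()
```

```text
t 3.5 tcp [0.637  0.1362 0.0576] yaw 82.07 tilt [-0.0002  0.0011] w 0.026 gf 58.9 F [-3.5  0.8  5.4]
```

Request:
apply_moves(
  steps=[
    [[0.02, 0, 0], [0, 0, 0], 0.1],
    [[0.02, 0, 0], [0, 0, 0], 0.1],
    [[0.02, 0, 0], [0, 0, 0], 0.1],
    [[0.02, 0, 0], [0, 0, 0], 0.1],
    [[0.02, 0, 0], [0, 0, 0], 0.1],
    [[0.015, 0, 0], [0, 0, 0], 0.1],
    [[0, 0, 0], [0, 0, 0], 0.1],
    [[0, 0, 0], [0, 0, 0], 0.1],
  ],
)

```text
clock: 4.2
eef_pos: [0.6401, 0.158, 0.0576]
tool_rot: [0.754, 0.656, -0.0, 0.0]
ft_force: [-2.7, -2.0, 6.8]
grip_width: 0.0262
grasp_force: 59.1
```

Run:
```python
from h import *
tool()
```

```text
t 4.2 tcp [0.6401 0.158  0.0576] yaw 82.04 tilt [-0.0004 -0.0011] w 0.0262 gf 59.1 F [-2.7 -2.   6.8]
```

Request:
apply_moves(
  steps=[
    [[0.008, 0, 0], [0, 0, 0], 0.1],
    [[0.008, 0, 0], [0, 0, 0], 0.1],
    [[0, 0, 0], [0, 0, 0], 0.1],
    [[0, 0, 0], [0, 0, 0], 0.1],
    [[0, 0, 0], [0, 0, 0], 0.1],
    [[0, 0, 0], [0, 0, 0], 0.6],
    [[0, 0, 0], [0, 0, 0], 0.6],
    [[0, 0, 0], [0, 0, 0], 0.6],
  ],
)

```text
clock: 4.87
eef_pos: [0.6414, 0.1618, 0.0565]
tool_rot: [0.754, 0.656, 0.0, 0.0]
ft_force: [-0.7, -0.0, 0.3]
grip_width: 0.0509
grasp_force: 0.0
```

Run:
```python
from h import *
tool()
```

```text
t 4.9 tcp [0.6414 0.1618 0.0565] yaw 82.05 tilt [0.0007 0.0005] w 0.0509 gf 0.0 F [-0.7 -0.   0.3]
```

Run:
```python
from h import *
print(cal("wrist")[0][0,0])
o,M=tool()
import h
class B:pass
o2=dict(o);o2["eef_pos"]=o["eef_pos"]+np.array([0,0,.117])
h.bot=type("B",(),{"get_obs":staticmethod(lambda:o2)})
plan(J(.03,.03,.26),172.1,13,.6)
```

```text
409.1788304559874
t 4.9 tcp [0.6414 0.1618 0.0565] yaw 82.05 tilt [0.0007 0.0005] w 0.0509 gf 0.0 F [-0.7 -0.   0.3]
t 4.9 tcp [0.6414 0.1618 0.1735] yaw 82.05 tilt [0.0007 0.0005] w 0.0509 gf 0.0 F [-0.7 -0.   0.3]
step mm 14.016047635367055 deg 6.927213870707376
[[-0.062,-0.001,-0.033],[0.0,0.0,-0.0385],0.6]
[[-0.061,-0.009,-0.033],[0.0,0.0,-0.0385],0.6]
[[-0.06,-0.016,-0.033],[0.0,0.0,-0.0385],0.6]
[[-0.057,-0.023,-0.033],[0.0,0.0,-0.0385],0.6]
[[-0.054,-0.03,-0.033],[0.0,0.0,-0.0385],0.6]
[[-0.05,-0.036,-0.033],[0.0,0.0,-0.0385],0.6]
[[-0.045,-0.042,-0.033],[0.0,0.0,-0.0385],0.6]
[[-0.04,-0.047,-0.033],[0.0,0.0,-0.0385],0.6]
[[-0.034,-0.051,-0.033],[0.0,0.0,-0.0385],0.6]
[[-0.027,-0.055,-0.033],[0.0,0.0,-0.0385],0.6]
[[-0.021,-0.058,-0.033],[0.0,0.0,-0.0385],0.6]
[[-0.013,-0.06,-0.033],[0.0,0.0,-0.0385],0.6]
[[-0.006,-0.061,-0.033],[0.0,0.0,-0.0385],0.6]
```

Request:
apply_moves(
  steps=[
    [[0, 0, -0.195], [0, 0, 0], 0.6],
    [[0, 0, -0.195], [0, 0, 0], 0.6],
    [[0, 0, -0.195], [0, 0, 0], 0.6],
    [[-0.062, 0, -0.033], [0, 0, -0.0385], 0.6],
    [[-0.061, -0.009, -0.033], [0, 0, -0.0385], 0.6],
    [[-0.06, -0.016, -0.033], [0, 0, -0.0385], 0.6],
    [[-0.057, -0.023, -0.033], [0, 0, -0.0385], 0.6],
    [[-0.054, -0.03, -0.033], [0, 0, -0.0385], 0.6],
  ],
)

```text
clock: 5.53
eef_pos: [0.6315, 0.1006, 0.2067]
tool_rot: [0.522, 0.853, 0.0, 0.0]
ft_force: [0.3, -0.5, 0.0]
grip_width: 0.051
grasp_force: 0.0
```

Request:
apply_moves(
  steps=[
    [[-0.05, -0.036, -0.033], [0, 0, -0.0385], 0.6],
    [[-0.045, -0.042, -0.033], [0, 0, -0.0385], 0.6],
    [[-0.04, -0.047, -0.033], [0, 0, -0.0385], 0.6],
    [[-0.034, -0.051, -0.033], [0, 0, -0.0385], 0.6],
    [[-0.027, -0.055, -0.033], [0, 0, -0.0385], 0.6],
    [[-0.021, -0.058, -0.033], [0, 0, -0.0385], 0.6],
    [[-0.013, -0.06, -0.033], [0, 0, -0.0385], 0.6],
    [[-0.006, -0.061, -0.033], [0, 0, -0.0385], 0.6],
  ],
)

```text
clock: 6.2
eef_pos: [0.6159, 0.0033, 0.2594]
tool_rot: [0.065, 0.998, 0.0, 0.0]
ft_force: [0.3, 0.3, -0.5]
grip_width: 0.0512
grasp_force: 0.0
```

Request:
apply_moves(
  steps=[
    [[0, 0, 0], [0, 0, 0], 0.6],
    [[0, 0, 0], [0, 0, 0], 0.6],
    [[0, 0, 0], [0, 0, 0], 0.6],
    [[0, 0, 0], [0, 0, 0], 0.6],
    [[0, 0, 0], [0, 0, 0], 0.6],
    [[0, 0, 0], [0, 0, 0], 0.6],
    [[0, 0, 0], [0, 0, 0], 0.6],
    [[0, 0, 0], [0, 0, 0], 0.6],
  ],
)

```text
clock: 6.87
eef_pos: [0.6158, 0.0037, 0.2589]
tool_rot: [0.069, 0.998, -0.0, -0.0]
ft_force: [-0.2, 1.2, 0.2]
grip_width: 0.0514
grasp_force: 0.0
```

Run:
```python
from h import *
tool();C,p,d=snap("wrist","w3");snap("top","t3")
import h
h.JO=np.array([.5856,-.0226])
for n,q in dict(sill=[J(-.14,.125,.018),J(-.14,-.125,.018)],plate=[J(0,.125,.056),J(0,-.125,.056),J(.054,.125,.056),J(.054,-.125,.056)],knob=[J(.029,.189,.053)],mouth=[J(0,y,.034) for y in (.102,.034,-.034,-.102)]).items():print(n,proj(C,q).round(1).tolist())
```

```text
t 6.9 tcp [0.6158 0.0037 0.2589] yaw 172.14 tilt [-0.0003  0.    ] w 0.0514 gf 0.0 F [-0.2  1.2  0.2]
sill [[437.0, 0.2], [130.6, 1.3]]
plate [[438.2, 177.9], [128.5, 178.1], [433.4, 242.4], [136.2, 242.2]]
knob [[510.8, 212.6]]
mouth [[404.3, 174.6], [324.8, 174.5], [245.3, 174.5], [166.4, 174.7]]
```

View pics/w3.png

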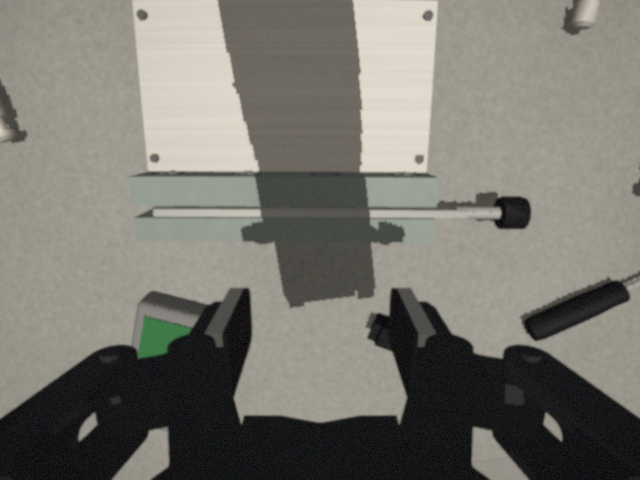

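The jig is seen from above: plate front corners at (131,176) and (438,177), and the knob at (513,212), which is fully out. Next I refine the jig's y and yaw from the plate edges.

Run:
```python
from h import *
import h
C=cal("wrist");p=cv2.imread("pics/w3.png").astype(float);g=cv2.GaussianBlur(p,(3,3),0)
# greenish plate vs bench: b-r difference
D=g[:,:,0]-g[:,:,2]
for r in (190,200,228,236):
    x=np.where(D[r]>4)[0];x=x[(x>100)&(x<460)];print(r,x.min(),x.max(),D[r,100].round(1),D[r,200].round(1))
def edge(line,lo,hi):
    gr=np.abs(np.gradient(line[lo:hi]));i=gr.argmax();w=slice(max(i-2,0),i+3);return lo+(np.arange(lo,hi)[w]-lo)@gr[w]/gr[w].sum()
l=[(edge(D[r],115,155),r) for r in range(182,206,3)];rr=[(edge(D[r],425,450),r) for r in range(182,206,3)]
print(np.round([a for a,_ in l],1),np.round([a for a,_ in rr],1))
# front top edge rows (sill white->plate)
G=g.sum(2);f=[(c,edge(D[:,c],165,190)) for c in list(range(165,240,15))+list(range(370,420,10))];print(np.round(f,1).tolist())
rb=[(c,edge(D[:,c],230,252)) for c in list(range(160,230,15))+list(range(400,430,10))];print(np.round(rb,1).tolist())
for n,z,L in(("left",.056,l),("right",.056,rr),("front",.056,f),("back",.056,rb)):
    P=ray(C,L,z)[:,:2];q=(P-JO)@JR;print(n,np.round(q*1000,1).tolist())
```

```text
Traceback (most recent call last):
ValueError: zero-size array to reduction operation minimum which has no identity
```

Run:
```python
from h import *
C=cal("wrist");p=cv2.imread("pics/w3.png").astype(float);g=cv2.GaussianBlur(p,(5,5),0)
D=g[:,:,1]-g[:,:,2]   # plate is greenish: G-R
print(D[195,[100,110,180,200,420,460]].round(1))
def edge(line,lo,hi):
    gr=np.abs(np.gradient(line[lo:hi]));i=gr.argmax();s=np.arange(max(i-2,0),min(i+3,len(gr)));return lo+s@gr[s]/gr[s].sum()
l=[(edge(D[r],115,155),r) for r in range(182,206,4)];rr=[(edge(D[r],425,450),r) for r in range(182,206,4)]
f=[(c,edge(D[:,c],160,190)) for c in list(range(165,240,15))+list(range(370,420,10))]
rb=[(c,edge(D[:,c],230,252)) for c in list(range(160,230,15))+list(range(400,430,10))]
for n,L in(("rightend",l),("leftend",rr),("front",f),("back",rb)):
    P=ray(C,L,.056)[:,:2];q=(P-JO)@JR;print(n,np.round(L,1).tolist(),np.round(q*1000,1).tolist())
```

```text
[-3.  -2.7  6.9  7.   7.1 -3.3]
rightend [[128.8, 182.0], [129.1, 186.0], [129.8, 190.0], [130.1, 194.0], [130.8, 198.0], [131.1, 202.0]] [[6.8, -125.4], [10.1, -125.5], [13.3, -125.3], [16.6, -125.4], [19.9, -125.3], [23.3, -125.4]]
leftend [[438.0, 182.0], [437.7, 186.0], [437.1, 190.0], [437.2, 194.0], [436.9, 198.0], [436.7, 202.0]] [[7.0, 124.9], [10.2, 124.9], [13.5, 124.7], [16.8, 125.0], [20.0, 125.0], [23.4, 125.1]]
front [[165.0, 172.2], [180.0, 172.3], [195.0, 172.1], [210.0, 172.0], [225.0, 172.2], [370.0, 173.0], [380.0, 173.0], [390.0, 173.3], [400.0, 173.1], [410.0, 173.0]] [[-1.0, -94.9], [-0.8, -82.7], [-1.0, -70.6], [-1.0, -58.5], [-0.8, -46.4], [-0.1, 69.7], [-0.1, 77.7], [0.1, 85.8], [-0.1, 93.8], [-0.1, 101.8]]
back [[160.0, 240.8], [175.0, 241.0], [190.0, 241.0], [205.0, 240.8], [220.0, 240.9], [400.0, 241.2], [410.0, 241.8], [420.0, 242.2]] [[56.4, -104.8], [56.5, -92.1], [56.5, -79.4], [56.3, -66.7], [56.4, -54.1], [56.6, 96.7], [57.2, 105.1], [57.5, 113.5]]
```

```bash
cat >> h.py <<'E'
th=np.radians(-8.1);JO=np.array([.5849,-.0227]);JR=np.array([[np.cos(th),-np.sin(th)],[np.sin(th),np.cos(th)]])
def links(p,C):
    "white links in the top picture (RGB): body centre, yaw"
    g=cv2.GaussianBlur(p,(3,3),0).astype(int);V=g.max(2);m=((V>145)&(V-g.min(2)<50)).astype(np.uint8);m[400:]=0
    m=cv2.morphologyEx(m,cv2.MORPH_CLOSE,np.ones((7,7)))
    for b in blobs(m,350):
        if len(b)>1500:continue
        P=ray(C,b,.024)[:,:2];c=P.mean(0);u,s,vt=np.linalg.svd(P-c,full_matrices=False);ax=vt[0]*np.sign(vt[0][0]);t=(P-c)@ax;w=np.ptp((P-c)@vt[1])
        if not(.1<np.ptp(t)<.16 and w<.055):continue
        print("link",len(b),"yaw",np.degrees(np.arctan2(ax[1],ax[0])).round(1),"len",np.ptp(t).round(3),"w",w.round(3),"body",np.round(c+ax*(t.max()-.092),4))
E
python3 - <<'E'
from h import *
p=cv2.imread("pics/t3.png")[:,:,::-1];links(p,cal("top"))
plan([.407,.2664,.12],163,8,.75)
E
```

```text
link 436 yaw -18.1 len 0.127 w 0.032 body [0.5581 0.3375]
link 431 yaw -13.8 len 0.127 w 0.032 body [ 0.5373 -0.3395]
link 471 yaw 12.0 len 0.129 w 0.032 body [ 0.425  -0.2857]
t 7.0 tcp [0.6158 0.0036 0.259 ] yaw 172.14 tilt [-0.0001  0.0001] w 0.051 gf 0.0 F [0.1 0.2 0. ]
step mm 45.41546772857967 deg 1.1420646015530564
[[0.152,0.145,0.087],[0.0,0.0,0.0063],0.75]
[[0.155,0.142,0.087],[0.0,0.0,0.0063],0.75]
[[0.157,0.139,0.087],[0.0,0.0,0.0063],0.75]
[[0.16,0.136,0.087],[0.0,0.0,0.0063],0.75]
[[0.163,0.132,0.087],[0.0,0.0,0.0063],0.75]
[[0.165,0.129,0.087],[0.0,0.0,0.0063],0.75]
[[0.168,0.126,0.087],[0.0,0.0,0.0063],0.75]
[[0.17,0.122,0.087],[0.0,0.0,0.0063],0.75]
```

Run:
```python
from h import *
p=cv2.imread("pics/t3.png");g=cv2.GaussianBlur(p,(3,3),0).astype(int);V=g.max(2)
m=((V>145)).astype(np.uint8);m[400:]=0
for b in blobs(m,60):print(len(b),b.mean(0),b.min(0),b.max(0),ray(cal("top"),[b.mean(0)],.024).round(3))
cv2.imwrite("pics/t3c.png",cv2.resize(p[160:340,100:320],None,fx=2,fy=2))
```

```text
964 [280.87448133  60.22406639] [276   0] [286 118] [[0.898 0.044 0.024]]
939 [295.1544196   58.66027689] [290   0] [301 116] [[0.9   0.013 0.024]]
887 [181.63810598  62.05862458] [177   2] [187 118] [[0.902 0.257 0.024]]
3774 [232.74165342  30.35956545] [194   2] [270  56] [[0.967 0.146 0.024]]
809 [167.45364648  64.96415328] [163   5] [173 119] [[0.896 0.288 0.024]]
38228 [233.24210003 258.71711834] [159  64] [307 399] [[0.477 0.151 0.024]]
342 [144.84210526 221.26900585] [134 202] [153 240] [[0.561 0.337 0.024]]
353 [470.14730878 222.44759207] [460 204] [479 241] [[ 0.539 -0.34   0.024]]
2619 [351.47842688 242.10003818] [328 209] [374 279] [[ 0.505 -0.095  0.024]]
387 [445.89147287 277.50387597] [438 255] [457 297] [[ 0.427 -0.285  0.024]]
```

View pics/t3c.png

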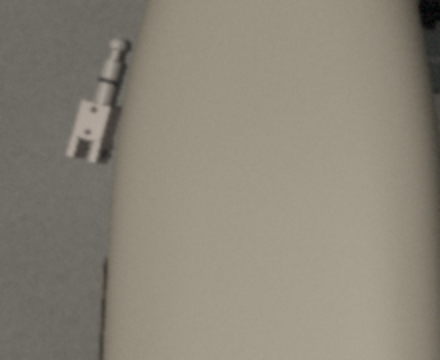

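The arm occludes L2 in the top view, so I go above it and check with the wrist camera.

Request:
apply_moves(
  steps=[
    [[0.122, 0.116, 0.07], [0, 0, 0.005], 0.75],
    [[0.124, 0.114, 0.07], [0, 0, 0.005], 0.75],
    [[0.126, 0.112, 0.07], [0, 0, 0.005], 0.75],
    [[0.127, 0.109, 0.07], [0, 0, 0.005], 0.75],
    [[0.129, 0.107, 0.07], [0, 0, 0.005], 0.75],
    [[0.13, 0.105, 0.07], [0, 0, 0.005], 0.75],
    [[0.132, 0.103, 0.07], [0, 0, 0.005], 0.75],
    [[0.134, 0.101, 0.07], [0, 0, 0.005], 0.75],
  ],
)

```text
clock: 7.63
eef_pos: [0.4467, 0.2139, 0.1468]
tool_rot: [0.132, 0.991, 0.0, 0.0]
ft_force: [-0.6, 0.8, -0.4]
grip_width: 0.0641
grasp_force: 0.0
```

Request:
apply_moves(
  steps=[
    [[0.136, 0.099, 0.07], [0, 0, 0.005], 0.75],
    [[0.137, 0.098, 0.07], [0, 0, 0.006], 0.75],
    [[0, 0, 0], [0, 0, 0], 0.75],
    [[0, 0, 0], [0, 0, 0], 0.75],
    [[0, 0, 0], [0, 0, 0], 0.75],
    [[0, 0, 0], [0, 0, 0], 0.75],
    [[0, 0, 0], [0, 0, 0], 0.75],
    [[0, 0, 0], [0, 0, 0], 0.75],
  ],
)

```text
clock: 8.3
eef_pos: [0.4068, 0.2648, 0.1196]
tool_rot: [0.149, 0.989, 0.0, 0.0]
ft_force: [-0.2, 0.3, 0.2]
grip_width: 0.0641
grasp_force: 0.0
```

```bash
cat >> h.py <<'E'
def wlink(name):
    "link under the wrist: axis, yaw, tip, body, ring from a wrist picture"
    o,M=tool();C,p,d=snap("wrist",name);g=cv2.GaussianBlur(p,(3,3),0).astype(int);V=g.max(2);return C,V,g
E
python3 - <<'E'
from h import *
C,V,g=wlink("w4");o,M=tool()
print(proj(C,[[.407,.2664,.02],o["eef_pos"]-[0,0,.1]]))
E
```

```text
t 8.3 tcp [0.4068 0.2648 0.1196] yaw 162.83 tilt [0.0011 0.0006] w 0.0641 gf 0.0 F [-0.2  0.3  0.2]
t 8.3 tcp [0.4067 0.2649 0.1195] yaw 162.84 tilt [0.0008 0.0005] w 0.0637 gf 0.0 F [-0.3  0.3  0. ]
[[323.15622236 244.85623238]
 [320.40968337 244.84859369]]
```

View pics/w4.png

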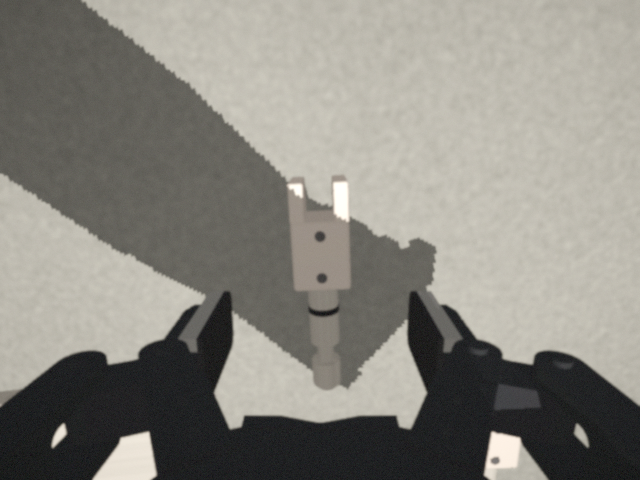

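L2 lies between the open fingers: body holes at (320,237) and (322,278), ring at (323,310), tip at (327,382).

Run:
```python
from h import *
C=cal("wrist")
bf=ray(C,[[293,291],[352,290]],.032)[:,:2].mean(0);h=ray(C,[[320,237],[322,278]],.032)[:,:2];r=ray(C,[[323,311]],.025)[0,:2];t=ray(C,[[327,389]],.016)[0,:2]
a=t-h[0];print("yaw",np.degrees(np.arctan2(a[1],a[0])),np.degrees(np.arctan2(*(h[1]-h[0])[::-1])),np.degrees(np.arctan2(*(r-h[0])[::-1])))
a/=np.linalg.norm(a);c=bf-a*.02;print("body",c,"ring",(r-c)@a,"tip",(t-c)@a,"holes",(h-c)@a)
plan([*c,.021],180-14.3,8,.75)
```

```text
yaw -14.730784579079273 -14.483466975468543 -15.021993480441084
body [0.40945981 0.26424722] ring 0.03593649310497811 tip 0.09593696795776774 holes [-0.01119137  0.01249767]
t 8.3 tcp [0.4067 0.2649 0.1195] yaw 162.84 tilt [0.0008 0.0005] w 0.0637 gf 0.0 F [-0.3  0.3  0. ]
step mm 12.321506587409454 deg 0.357360430291369
[[-0.002,0.0,0.062],[0.0,0.0,-0.002],0.75]
[[-0.002,0.0,0.062],[0.0,0.0,-0.002],0.75]
[[-0.002,0.0,0.062],[0.0,0.0,-0.002],0.75]
[[-0.002,0.0,0.062],[0.0,0.0,-0.002],0.75]
[[-0.002,0.0,0.062],[0.0,0.0,-0.002],0.75]
[[-0.002,0.0,0.062],[0.0,0.0,-0.002],0.75]
[[-0.002,0.0,0.062],[0.0,0.0,-0.002],0.75]
[[-0.002,0.0,0.062],[0.0,0.0,-0.002],0.75]
```

Request:
apply_moves(
  steps=[
    [[-0.003, 0, 0.082], [0, 0, -0.003], 0.75],
    [[-0.003, 0, 0.082], [0, 0, -0.003], 0.75],
    [[-0.003, 0, 0.082], [0, 0, -0.003], 0.75],
    [[-0.003, 0, 0.082], [0, 0, -0.003], 0.75],
    [[-0.002, 0, 0.082], [0, 0, -0.002], 0.75],
    [[0, 0, 0.08], [0, 0, -0.002], 0.75],
    [[0, 0, 0], [0, 0, 0], 0.75],
    [[0, 0, 0], [0, 0, 0], 0.6],
  ],
)

```text
clock: 9.02
eef_pos: [0.4081, 0.2639, 0.0207]
tool_rot: [0.124, 0.992, -0.001, -0.001]
ft_force: [1.1, -0.3, -0.2]
grip_width: 0.0534
grasp_force: 0.0
```

Request:
apply_moves(
  steps=[
    [[0, 0, 0], [0, 0, 0], 0.3],
    [[0, 0, 0], [0, 0, 0], 0.2],
    [[0, 0, 0], [0, 0, 0], 0.2],
    [[0, 0, 0], [0, 0, 0], 0.2],
    [[0, 0, 0], [0, 0, 0], 0.2],
    [[0, 0, 0], [0, 0, 0], 0.2],
    [[0, 0, 0], [0, 0, 0], 0.2],
    [[0, 0, 0], [0, 0, 0], 0.2],
  ],
)

```text
clock: 9.68
eef_pos: [0.4096, 0.2653, 0.0225]
tool_rot: [0.123, 0.992, 0.001, 0.001]
ft_force: [0.8, -0.7, 6.2]
grip_width: 0.0309
grasp_force: 60.7
```

Run:
```python
from h import *
o,M=tool()
import h
o2=dict(o);o2["eef_pos"]=o["eef_pos"]+np.array([0,0,.07])
h.bot=type("B",(),{"get_obs":staticmethod(lambda:o2)})
print("target",J(-.1,.102,.039))
plan(J(-.12,.102,.075),171.9,8,.2)
```

```text
t 9.7 tcp [0.4096 0.2653 0.0225] yaw 165.83 tilt [0.0027 0.0013] w 0.0309 gf 60.7 F [ 0.8 -0.7  6.2]
target [np.float64(0.5002695598859777), np.float64(0.09237253628084713), 0.039]
t 9.7 tcp [0.4096 0.2653 0.0925] yaw 165.83 tilt [0.0027 0.0013] w 0.0309 gf 60.7 F [ 0.8 -0.7  6.2]
step mm 23.13942346757219 deg 0.7594960039271951
[[-0.069,-0.092,0.011],[0.0001,0.0001,-0.0042],0.2]
[[-0.068,-0.093,0.011],[0.0001,0.0001,-0.0042],0.2]
[[-0.067,-0.094,0.011],[0.0001,0.0001,-0.0042],0.2]
[[-0.065,-0.095,0.011],[0.0001,0.0001,-0.0042],0.2]
[[-0.064,-0.096,0.011],[0.0001,0.0001,-0.0042],0.2]
[[-0.063,-0.097,0.011],[0.0001,0.0001,-0.0042],0.2]
[[-0.061,-0.097,0.011],[0.0001,0.0001,-0.0042],0.2]
[[-0.06,-0.098,0.011],[0.0001,0.0001,-0.0042],0.2]
```

Request:
apply_moves(
  steps=[
    [[0, 0, -0.17], [0, 0, 0], 0.2],
    [[0, 0, -0.18], [0, 0, 0], 0.2],
    [[-0.069, -0.092, 0.011], [0, 0, -0.0042], 0.2],
    [[-0.068, -0.093, 0.011], [0, 0, -0.0042], 0.2],
    [[-0.067, -0.094, 0.011], [0, 0, -0.0042], 0.2],
    [[-0.065, -0.095, 0.011], [0, 0, -0.0042], 0.2],
    [[-0.064, -0.096, 0.011], [0, 0, -0.0042], 0.2],
    [[-0.063, -0.097, 0.011], [0, 0, -0.0042], 0.2],
  ],
)

```text
clock: 10.35
eef_pos: [0.4616, 0.136, 0.0778]
tool_rot: [0.083, 0.997, -0.0, -0.0]
ft_force: [0.2, 0.3, -0.8]
grip_width: 0.031
grasp_force: 60.1
```

Request:
apply_moves(
  steps=[
    [[-0.061, -0.097, 0.011], [0, 0, -0.0042], 0.2],
    [[-0.06, -0.098, 0.011], [0, 0, -0.0042], 0.2],
    [[0, 0, 0], [0, 0, 0], 0.2],
    [[0, 0, 0], [0, 0, 0], 0.2],
    [[0, 0, 0], [0, 0, 0], 0.2],
    [[0, 0, 0], [0, 0, 0], 0.2],
    [[0, 0, 0], [0, 0, 0], 0.2],
    [[0, 0, 0], [0, 0, 0], 0.2],
  ],
)

```text
clock: 11.02
eef_pos: [0.4791, 0.0954, 0.0736]
tool_rot: [0.07, 0.998, 0.0, -0.0]
ft_force: [0.2, -0.4, -1.3]
grip_width: 0.0312
grasp_force: 65.1
```

Run:
```python
from h import *
o,M=tool();print("jig",((o["eef_pos"][:2]-JO)@JR).round(4))
C,p,d=snap("wrist","w5");print(proj(C,[J(0,.102,.034),J(0,.125,.056),J(0,.125,.018),J(-.028,.102,.0525+.016)]).round(1))
plan(J(-.12,.102,.042),171.9,4,.2)
```

```text
t 11.0 tcp [0.4791 0.0954 0.0736] yaw 171.97 tilt [-0.      0.0001] w 0.0312 gf 65.1 F [ 0.2 -0.4 -1.3]
jig [-0.1214  0.102 ]
[[320.4 502.3]
 [369.4 542.9]
 [361.7 477.2]
 [320.5 522.8]]
t 11.1 tcp [0.4791 0.0953 0.0736] yaw 171.96 tilt [0.0001 0.0001] w 0.031 gf 65.1 F [-0.1 -0.  -0.7]
step mm 7.908305582981572 deg 0.014055938827580884
[[-0.002,0.0,0.04],[0.0,0.0,0.0001],0.2]
[[-0.002,0.0,0.04],[0.0,0.0,0.0001],0.2]
[[-0.002,0.0,0.04],[0.0,0.0,0.0001],0.2]
[[-0.002,0.0,0.04],[0.0,0.0,0.0001],0.2]
```

View pics/w5.png

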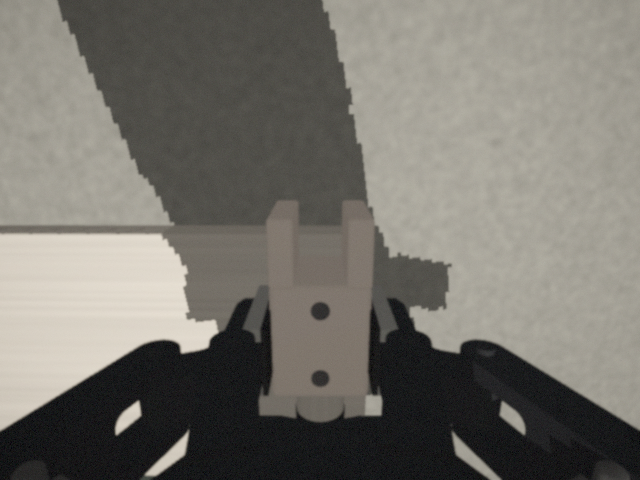

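The link sits centred in the grip: body holes at (320,311) and (320,378), held straight.

Run:
```python
from h import *
o,M=tool();C=cal("wrist")
h=ray(C,[[320,311],[320,378]],.0832)[:,:2];q=(h-JO)@JR;t=(o["eef_pos"][:2]-JO)@JR
print("holes",q.round(4),"centre-tcp",(q.mean(0)-t).round(4),"sep",np.ptp(q[:,0]))
```

```text
t 11.1 tcp [0.4791 0.0953 0.0736] yaw 171.96 tilt [0.0001 0.0001] w 0.031 gf 65.1 F [-0.1 -0.  -0.7]
holes [[-0.1325  0.1016]
 [-0.1086  0.1016]] centre-tcp [ 0.0008 -0.0003] sep 0.023992317220956683
```

Request:
apply_moves(
  steps=[
    [[0, 0, 0.04], [0, 0, 0], 0.2],
    [[0, 0, 0.04], [0, 0, 0], 0.2],
    [[0, 0, 0.04], [0, 0, 0], 0.2],
    [[0, 0, 0.04], [0, 0, 0], 0.2],
    [[0, 0, 0.005], [0, 0, 0], 0.2],
    [[0, 0, 0], [0, 0, 0], 0.2],
    [[0, 0, 0], [0, 0, 0], 0.2],
    [[0, 0, 0], [0, 0, 0], 0.2],
  ],
)

```text
clock: 11.73
eef_pos: [0.4788, 0.0946, 0.0401]
tool_rot: [0.071, 0.997, 0.0, -0.001]
ft_force: [-1.5, 0.0, 2.9]
grip_width: 0.0309
grasp_force: 66.8
```

Run:
```python
from h import *
tool()
```

```text
t 11.7 tcp [0.4788 0.0946 0.0401] yaw 171.88 tilt [-0.0011  0.0001] w 0.0309 gf 66.8 F [-1.5  0.   2.9]
```

Request:
apply_moves(
  steps=[
    [[-0.025, 0, 0], [0, 0, 0], 0.2],
    [[-0.025, 0, 0], [0, 0, 0], 0.2],
    [[-0.025, 0, 0], [0, 0, 0], 0.2],
    [[-0.025, 0, 0], [0, 0, 0], 0.2],
    [[-0.025, 0, 0], [0, 0, 0], 0.2],
    [[-0.02, 0, 0], [0, 0, 0], 0.2],
    [[-0.02, 0, 0], [0, 0, 0], 0.2],
    [[-0.015, 0, 0], [0, 0, 0], 0.2],
  ],
)

```text
clock: 12.4
eef_pos: [0.5153, 0.0897, 0.0403]
tool_rot: [0.071, 0.998, 0.0, -0.0]
ft_force: [-1.2, 0.8, -0.4]
grip_width: 0.0313
grasp_force: 66.3
```

```bash
cat >> h.py <<'E'
def jt():
    o,M=tool();print("jig tcp",((o["eef_pos"][:2]-JO)@JR).round(4),"Fjig",(o["ft_force"][:2]@JR).round(1))
E
python3 -c "
from h import *
jt()"
```

```text
t 12.4 tcp [0.5153 0.0897 0.0403] yaw 171.9 tilt [-0.0005  0.0007] w 0.0313 gf 66.3 F [-1.2  0.8 -0.4]
jig tcp [-0.0848  0.1015] Fjig [-1.3  0.6]
```

Request:
apply_moves(
  steps=[
    [[-0.033, 0, 0], [0, 0, 0], 0.2],
    [[-0.033, 0, 0], [0, 0, 0], 0.2],
    [[-0.033, 0, 0], [0, 0, 0], 0.2],
    [[-0.033, 0, 0], [0, 0, 0], 0.2],
    [[-0.033, 0, 0], [0, 0, 0], 0.2],
    [[-0.033, 0, 0], [0, 0, 0], 0.2],
    [[-0.03, 0, 0], [0, 0, 0], 0.2],
    [[0, 0, 0], [0, 0, 0], 0.2],
  ],
)

```text
clock: 13.07
eef_pos: [0.5619, 0.0832, 0.0405]
tool_rot: [0.071, 0.997, 0.0, 0.001]
ft_force: [3.2, 3.5, -4.1]
grip_width: 0.0309
grasp_force: 66.1
```

```bash
python3 -c "
from h import *
jt();C,p,d=snap('wrist','w6');V=p.max(2).astype(int)
snap('scene','s6');snap('top','t6')
g=cv2.GaussianBlur(p,(3,3),0).max(2).astype(int)
for b in blobs((g<75)&(np.arange(480)[:,None]>230)&(np.arange(480)[:,None]<405)&(abs(np.arange(640)-320)<22),20):
  print(len(b),b.mean(0)); q=(ray(C,[b.mean(0)],.05)[:,:2]-JO)@JR;print(q)
print(proj(cal('scene'),J(0,.102,.034)),proj(cal('top'),J(0,.102,.034)))
"
```

```text
t 13.1 tcp [0.5619 0.0832 0.0405] yaw 171.87 tilt [0.0018 0.0005] w 0.0309 gf 66.1 F [ 3.2  3.5 -4.1]
jig tcp [-0.0377  0.1016] Fjig [2.7 3.9]
242 [319.88842975 311.15702479]
[[-0.04883299  0.10121782]]
210 [319.96190476 378.91904762]
[[-0.02450487  0.1012192 ]]
[[365.43096224 274.98664018]] [[266.54018433 198.77614934]]
```

Request:
apply_moves(
  steps=[
    [[0, 0, 0], [0, 0, 0], 0.5],
    [[0, 0, 0], [0, 0, 0], 0.5],
    [[0, 0, 0], [0, 0, 0], 0.5],
    [[0, 0, -0.1], [0, 0, 0], 0.5],
    [[0, 0, -0.15], [0, 0, 0], 0.5],
    [[0, 0, -0.2], [0, 0, 0], 0.5],
    [[-0.1, 0, -0.18], [0, 0, 0], 0.5],
    [[-0.1, 0, -0.17], [0, 0, 0], 0.5],
  ],
)

```text
clock: 13.88
eef_pos: [0.5989, 0.077, 0.2033]
tool_rot: [0.071, 0.997, -0.0, 0.0]
ft_force: [1.5, -0.0, -0.3]
grip_width: 0.0422
grasp_force: 0.0
```

Request:
apply_moves(
  steps=[
    [[0, 0, 0], [0, 0, 0], 0.75],
    [[0, 0, 0], [0, 0, 0], 0.75],
    [[0, 0, 0], [0, 0, 0], 0.75],
    [[0, 0, 0], [0, 0, 0], 0.75],
    [[0, 0, 0], [0, 0, 0], 0.75],
    [[0, 0, 0], [0, 0, 0], 0.75],
    [[0, 0, 0], [0, 0, 0], 0.75],
    [[0, 0, 0], [0, 0, 0], 0.75],
  ],
)

```text
clock: 14.55
eef_pos: [0.5992, 0.0775, 0.1999]
tool_rot: [0.071, 0.997, -0.0, -0.001]
ft_force: [0.1, 0.2, 0.0]
grip_width: 0.0641
grasp_force: 0.0
```

Run:
```python
from h import *
jt();C,p,d=snap('wrist','w7');u,v=proj(C,J(-.02,.102,.034))[0];print(u,v,proj(C,J(0,.102,.034)))
u,v=int(u),int(v);cv2.imwrite("pics/w7c.png",cv2.resize(p[max(v-60,0):v+90,u-75:u+75,::-1],None,fx=4,fy=4,interpolation=2));print(max(v-60,0),u-75)
snap("top","t7")
g=cv2.imread("pics/t7.png")[:,:,::-1];links(g,cal("top"))
```

```text
t 14.6 tcp [0.5992 0.0775 0.1999] yaw 171.89 tilt [-0.0013 -0.0002] w 0.0641 gf 0.0 F [0.1 0.2 0. ]
jig tcp [1.000e-04 1.012e-01] Fjig [0.  0.2]
321.68477500036613 192.84524396198722 [[321.67114719 219.9917032 ]]
132 246
link 564 yaw -13.8 len 0.128 w 0.034 body [ 0.5377 -0.3397]
link 562 yaw 12.4 len 0.131 w 0.034 body [ 0.427  -0.2856]
```

View pics/w7c.png

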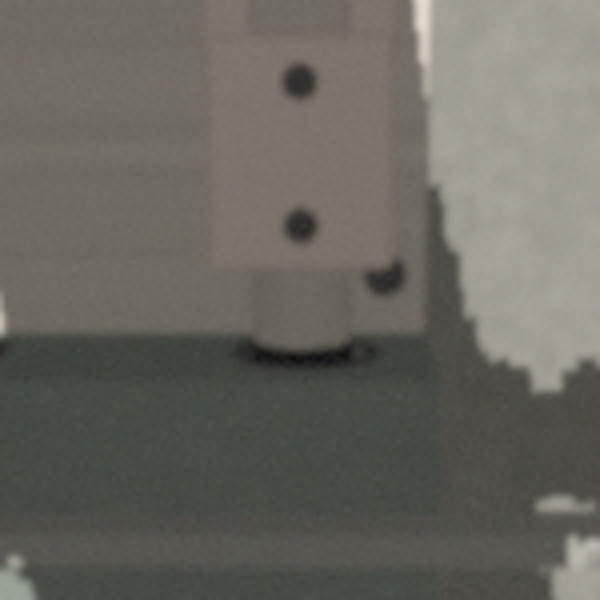

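The crop shows the ring as a dark band at crop rows 346–362, right at the mouth. The sill/plate boundary is at crop row 335 and the plate's top front edge at about 383.

Run:
```python
from h import *
C=cal("wrist");jx=lambda c,r,z:((ray(C,[[246+c/4,132+r/4]],z)[:,:2]-JO)@JR)[0].round(4)
print("ring start",jx(300,346,.043),"face bottom",jx(150,335,.018),"face top",jx(150,383,.056),"holes",jx(300,81,.05),jx(300,226,.05),"bodyfront",jx(300,268,.05))
p=cv2.imread("pics/w7.png");print(p[205:232,321].max(1),p[205:232,280].max(1))
plan([.561,.3375,.12],180-18,9,.75)
```

```text
ring start [-0.0027  0.1016] face bottom [0.0008 0.0727] face top [0.0008 0.076 ] holes [-0.0493  0.1016] [-0.0251  0.1016] bodyfront [-0.0179  0.1016]
[108 107 108 108 107 108 108 107 107 106 107 106 106  98  76  51  23  26
  44  55  64  71  70  77  75  78  74] [111 111 112 112 107 112 107 109 110 104  89  75  68  69  67  71  68  72
  71  69  66  73  66  75  79  79  80]
t 14.7 tcp [0.5995 0.0775 0.2002] yaw 171.88 tilt [-0.0006 -0.0001] w 0.0643 gf 0.0 F [-0.9  0.6 -0.3]
step mm 30.538218951486098 deg 1.0981193419181283
[[0.042,0.14,0.045],[0.0,0.0,0.0061],0.75]
[[0.044,0.139,0.045],[0.0,0.0,0.0061],0.75]
[[0.047,0.138,0.045],[0.0,0.0,0.0061],0.75]
[[0.05,0.137,0.045],[0.0,0.0,0.0061],0.75]
[[0.052,0.136,0.045],[0.0,0.0,0.0061],0.75]
[[0.055,0.135,0.045],[0.0,0.0,0.0061],0.75]
[[0.057,0.134,0.045],[0.0,0.0,0.0061],0.75]
[[0.06,0.133,0.045],[0.0,0.0,0.0061],0.75]
[[0.062,0.132,0.045],[0.0,0.0,0.0061],0.75]
```

Request:
apply_moves(
  steps=[
    [[0.042, 0.14, 0.045], [0, 0, 0.006], 0.75],
    [[0.044, 0.139, 0.045], [0, 0, 0.006], 0.75],
    [[0.047, 0.138, 0.045], [0, 0, 0.006], 0.75],
    [[0.05, 0.137, 0.045], [0, 0, 0.006], 0.75],
    [[0.05, 0.136, 0.045], [0, 0, 0.006], 0.75],
    [[0.05, 0.135, 0.045], [0, 0, 0.006], 0.75],
    [[0.052, 0.134, 0.045], [0, 0, 0.006], 0.75],
    [[0.055, 0.133, 0.045], [0, 0, 0.006], 0.75],
  ],
)

```text
clock: 15.32
eef_pos: [0.5681, 0.3087, 0.1281]
tool_rot: [0.146, 0.989, 0.0, 0.0]
ft_force: [0.5, 0.5, 0.1]
grip_width: 0.0642
grasp_force: 0.0
```

Request:
apply_moves(
  steps=[
    [[0.055, 0.132, 0.045], [0, 0, 0.006], 0.75],
    [[0, 0, 0], [0, 0, 0], 0.75],
    [[0, 0, 0], [0, 0, 0], 0.75],
    [[0, 0, 0], [0, 0, 0], 0.75],
    [[0, 0, 0], [0, 0, 0], 0.75],
    [[0, 0, 0], [0, 0, 0], 0.75],
    [[0, 0, 0], [0, 0, 0], 0.75],
    [[0, 0, 0], [0, 0, 0], 0.75],
  ],
)

```text
clock: 15.98
eef_pos: [0.566, 0.3349, 0.1201]
tool_rot: [0.156, 0.988, 0.0, 0.0]
ft_force: [0.1, 0.3, -0.3]
grip_width: 0.0643
grasp_force: 0.0
```

```bash
cat >> h.py <<'E'
JO=JO+np.array([.0008,-.0001])
def wl(name):
    "link below the wrist camera, from the two body holes, ring and tip"
    tool();C,p,d=snap("wrist",name);g=cv2.GaussianBlur(p,(3,3),0);V=g.max(2).astype(int);S=V-g.min(2)
    L=[]
    for b in blobs(V<65,25):
        q=b.mean(0);w,h=np.ptp(b,axis=0)+1
        if 30<q[1]<400 and 150<q[0]<490 and max(w,h)<45 and len(b)<700:L.append((len(b),q.round(1).tolist(),int(w),int(h)));print("dark",L[-1],ray(C,[q],.032)[0,:2].round(4))
    return C,p
E
python3 - <<'E'
from h import *
wl("w8")
E
```

```text
t 16.0 tcp [0.566  0.3349 0.1201] yaw 162.08 tilt [0.0007 0.0004] w 0.0643 gf 0.0 F [ 0.1  0.3 -0.3]
dark (127, [322.0, 316.5], 29, 9) [0.6035 0.3236]
```

View pics/w8.png

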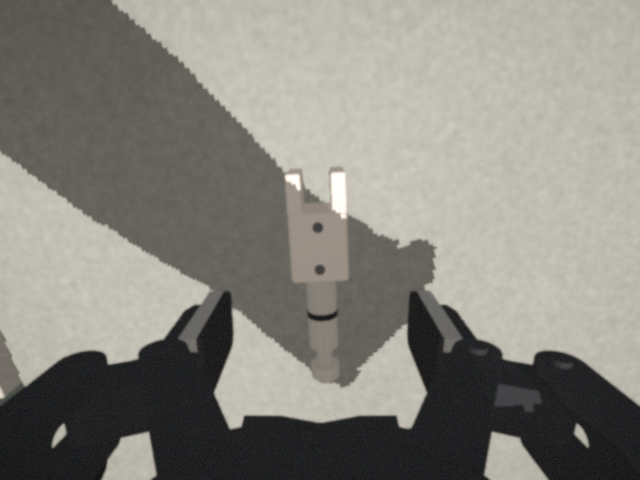

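L1: holes at (318,228) and (320,270), ring at (322,316), tip at (325,376).

```bash
cat >> h.py <<'E'
def link_from(holes,ring,z=.032):
    C=cal("wrist");h=ray(C,holes,z)[:,:2];r=ray(C,[ring],z-.007)[0,:2];c=h.mean(0);a=r-h[0];y=np.degrees(np.arctan2(a[1],a[0]));a/=np.linalg.norm(a)
    print("body",c.round(4),"yaw",y.round(1),"ring at mm",((r-c)@a*1000).round(1),"hole sep",np.linalg.norm(h[1]-h[0]).round(4));return c,y
E
python3 - <<'E'
from h import *
c,y=link_from([[318,228],[320,270]],[322,316.5])
plan([*c,.021],180+y,6,.75)
E
```

```text
body [0.5644 0.3346] yaw -15.6 ring at mm 43.8 hole sep 0.024
t 16.0 tcp [0.5658 0.335  0.12  ] yaw 162.09 tilt [0.0005 0.0003] w 0.0638 gf 0.0 F [-0.5 -0.   0. ]
step mm 16.494569503438058 deg 0.38455668058843834
[[0.001,-0.001,0.082],[0.0,0.0,-0.0021],0.75]
[[0.001,-0.001,0.082],[0.0,0.0,-0.0021],0.75]
[[0.001,-0.001,0.082],[0.0,0.0,-0.0021],0.75]
[[0.001,-0.001,0.082],[0.0,0.0,-0.0021],0.75]
[[0.001,-0.001,0.082],[0.0,0.0,-0.0021],0.75]
[[0.001,-0.001,0.082],[0.0,0.0,-0.0021],0.75]
```

Request:
apply_moves(
  steps=[
    [[0.001, -0.001, 0.082], [0, 0, -0.002], 0.75],
    [[0.001, -0.001, 0.082], [0, 0, -0.002], 0.75],
    [[0.001, -0.001, 0.082], [0, 0, -0.002], 0.75],
    [[0.001, -0.001, 0.082], [0, 0, -0.002], 0.75],
    [[0.001, -0.001, 0.082], [0, 0, -0.002], 0.75],
    [[0.001, -0.001, 0.082], [0, 0, -0.002], 0.75],
    [[0, 0, 0], [0, 0, 0], 0.75],
    [[0, 0, 0], [0, 0, 0], 0.6],
  ],
)

```text
clock: 16.7
eef_pos: [0.5632, 0.3342, 0.0202]
tool_rot: [0.137, 0.991, -0.001, -0.001]
ft_force: [-0.4, 0.2, 0.9]
grip_width: 0.0536
grasp_force: 0.0
```

Request:
apply_moves(
  steps=[
    [[0, 0, 0], [0, 0, 0], 0.3],
    [[0, 0, 0], [0, 0, 0], 0.2],
    [[0, 0, 0], [0, 0, 0], 0.2],
    [[0, 0, 0], [0, 0, 0], 0.2],
    [[0, 0, 0], [0, 0, 0], 0.2],
    [[0, 0, 0], [0, 0, 0], 0.2],
    [[0, 0, 0], [0, 0, 0], 0.2],
    [[0, 0, 0], [0, 0, 0], 0.2],
  ],
)

```text
clock: 17.37
eef_pos: [0.5651, 0.3356, 0.0229]
tool_rot: [0.136, 0.991, 0.001, 0.001]
ft_force: [0.2, -0.2, 5.7]
grip_width: 0.0306
grasp_force: 61.6
```

```bash
cat >> h.py <<'E'
def planup(up,target,yaw,n,open_):
    global bot
    o=dict(bot.get_obs());o["eef_pos"]=o["eef_pos"]+np.array([0,0,up]);b=bot
    bot=type("B",(),{"get_obs":staticmethod(lambda:o)});plan(target,yaw,n,open_);bot=b
E
python3 - <<'E'
from h import *
tool();planup(.11,J(-.12,.034,.075),171.9,11,.2)
E
```

```text
t 17.4 tcp [0.5651 0.3356 0.0229] yaw 164.31 tilt [0.0029 0.0016] w 0.0306 gf 61.6 F [ 0.2 -0.2  5.7]
t 17.4 tcp [0.5651 0.3356 0.1329] yaw 164.31 tilt [0.0029 0.0016] w 0.0306 gf 61.6 F [ 0.2 -0.2  5.7]
step mm 29.712814644358602 deg 0.6899606019493809
[[0.003,-0.146,0.026],[0.0001,0.0001,-0.0038],0.2]
[[0.005,-0.146,0.026],[0.0001,0.0001,-0.0038],0.2]
[[0.007,-0.146,0.026],[0.0001,0.0001,-0.0038],0.2]
[[0.008,-0.146,0.026],[0.0001,0.0001,-0.0038],0.2]
[[0.01,-0.146,0.026],[0.0001,0.0001,-0.0038],0.2]
[[0.012,-0.146,0.026],[0.0001,0.0001,-0.0038],0.2]
[[0.014,-0.146,0.026],[0.0001,0.0001,-0.0038],0.2]
[[0.015,-0.145,0.026],[0.0001,0.0001,-0.0038],0.2]
[[0.017,-0.145,0.026],[0.0001,0.0001,-0.0038],0.2]
[[0.019,-0.145,0.026],[0.0001,0.0001,-0.0038],0.2]
[[0.021,-0.145,0.026],[0.0001,0.0001,-0.0038],0.2]
```

Request:
apply_moves(
  steps=[
    [[0, 0, -0.18], [0, 0, 0], 0.2],
    [[0, 0, -0.185], [0, 0, 0], 0.2],
    [[0, 0, -0.185], [0, 0, 0], 0.2],
    [[0.003, -0.146, 0.026], [0, 0, -0.0038], 0.2],
    [[0.005, -0.146, 0.026], [0, 0, -0.0038], 0.2],
    [[0.007, -0.146, 0.026], [0, 0, -0.0038], 0.2],
    [[0.008, -0.146, 0.026], [0, 0, -0.0038], 0.2],
    [[0.01, -0.146, 0.026], [0, 0, -0.0038], 0.2],
  ],
)

```text
clock: 18.03
eef_pos: [0.5204, 0.1939, 0.1047]
tool_rot: [0.106, 0.994, -0.0, -0.0]
ft_force: [-0.6, -0.4, -0.8]
grip_width: 0.0311
grasp_force: 60.8
```

Request:
apply_moves(
  steps=[
    [[0.012, -0.146, 0.026], [0, 0, -0.0038], 0.2],
    [[0.014, -0.146, 0.026], [0, 0, -0.0038], 0.2],
    [[0.015, -0.145, 0.026], [0, 0, -0.0038], 0.2],
    [[0.017, -0.145, 0.026], [0, 0, -0.0038], 0.2],
    [[0.019, -0.145, 0.026], [0, 0, -0.0038], 0.2],
    [[0.021, -0.145, 0.026], [0, 0, -0.0038], 0.2],
    [[0, 0, 0], [0, 0, 0], 0.2],
    [[0, 0, 0], [0, 0, 0], 0.2],
  ],
)

```text
clock: 18.7
eef_pos: [0.4691, 0.026, 0.0735]
tool_rot: [0.073, 0.997, 0.0, -0.001]
ft_force: [-0.5, 0.4, -1.3]
grip_width: 0.0308
grasp_force: 60.8
```

```bash
cat >> h.py <<'E'
def inhand(name):
    "body holes of the held link -> body centre relative to TCP, jig axes"
    jt();o=bot.get_obs();C,p,d=snap("wrist",name);g=cv2.GaussianBlur(p,(3,3),0).max(2).astype(int);Q=[]
    for b in blobs((g<75)&(np.arange(480)[:,None]>230)&(np.arange(480)[:,None]<405)&(abs(np.arange(640)-320)<26),60):
        if np.ptp(b,axis=0).max()<35:Q.append((ray(C,[b.mean(0)],o["eef_pos"][2]+.0095)[0,:2]-JO)@JR);print(len(b),b.mean(0).round(1),Q[-1].round(4))
    print("centre-tcp",(np.mean(Q,0)-(o["eef_pos"][:2]-JO)@JR).round(4))
E
python3 - <<'E'
from h import *
inhand("w9");plan(J(-.12,.034,.041),171.9,5,.2)
E
```

```text
t 18.7 tcp [0.4691 0.026  0.0735] yaw 171.66 tilt [-0.0016  0.0003] w 0.0308 gf 60.8 F [-0.5  0.4 -1.3]
jig tcp [-0.1223  0.0319] Fjig [-0.6  0.3]
223 [319.9 306.6] [-0.1348  0.0316]
192 [320.  374.3] [-0.1108  0.0315]
centre-tcp [-0.0005 -0.0004]
t 18.8 tcp [0.4702 0.0269 0.0739] yaw 171.76 tilt [-0.      0.0005] w 0.0307 gf 60.8 F [ 0.4  0.8 -0.6]
step mm 6.594597979900699 deg 0.029048641670613322
[[-0.001,0.001,0.033],[0.0,0.0,-0.0002],0.2]
[[-0.001,0.001,0.033],[0.0,0.0,-0.0002],0.2]
[[-0.001,0.001,0.033],[0.0,0.0,-0.0002],0.2]
[[-0.001,0.001,0.033],[0.0,0.0,-0.0002],0.2]
[[-0.001,0.001,0.033],[0.0,0.0,-0.0002],0.2]
```

Request:
apply_moves(
  steps=[
    [[-0.001, 0.001, 0.034], [0, 0, -0.0002], 0.2],
    [[-0.001, 0.001, 0.034], [0, 0, -0.0002], 0.2],
    [[-0.001, 0.001, 0.034], [0, 0, -0.0002], 0.2],
    [[-0.001, 0.001, 0.033], [0, 0, -0.0002], 0.2],
    [[-0.001, 0, 0.033], [0, 0, 0], 0.2],
    [[0, 0, 0], [0, 0, 0], 0.2],
    [[0, 0, 0], [0, 0, 0], 0.2],
    [[0, 0, 0], [0, 0, 0], 0.2],
  ],
)

```text
clock: 19.42
eef_pos: [0.4713, 0.0285, 0.0405]
tool_rot: [0.069, 0.998, 0.0, -0.0]
ft_force: [-2.4, 1.1, 6.7]
grip_width: 0.031
grasp_force: 62.6
```

Run:
```python
from h import *
jt()
```

```text
t 19.4 tcp [0.4713 0.0285 0.0405] yaw 172.05 tilt [-0.0002  0.0006] w 0.031 gf 62.6 F [-2.4  1.1  6.7]
jig tcp [-0.1205  0.0346] Fjig [-2.6  0.8]
```

Request:
apply_moves(
  steps=[
    [[-0.025, -0.002, -0.002], [0, 0, 0], 0.2],
    [[-0.025, -0.002, 0], [0, 0, 0], 0.2],
    [[-0.025, 0, 0], [0, 0, 0], 0.2],
    [[-0.025, 0, 0], [0, 0, 0], 0.2],
    [[-0.025, 0, 0], [0, 0, 0], 0.2],
    [[-0.025, 0, 0], [0, 0, 0], 0.2],
    [[-0.025, 0, 0], [0, 0, 0], 0.2],
    [[-0.025, 0, 0], [0, 0, 0], 0.2],
  ],
)

```text
clock: 20.08
eef_pos: [0.5091, 0.0221, 0.0405]
tool_rot: [0.069, 0.998, 0.0, -0.002]
ft_force: [-6.3, 0.1, 9.0]
grip_width: 0.0312
grasp_force: 62.7
```

Run:
```python
from h import *
jt()
```

```text
t 20.1 tcp [0.5091 0.0221 0.0405] yaw 172.04 tilt [-0.0037  0.0007] w 0.0312 gf 62.7 F [-6.3  0.1  9. ]
jig tcp [-0.0821  0.0337] Fjig [-6.3 -0.8]
```

Request:
apply_moves(
  steps=[
    [[-0.027, 0, -0.003], [0, 0, 0], 0.2],
    [[-0.027, 0, -0.002], [0, 0, 0], 0.2],
    [[-0.027, 0, 0], [0, 0, 0], 0.2],
    [[-0.027, 0, 0], [0, 0, 0], 0.2],
    [[-0.027, 0, 0], [0, 0, 0], 0.2],
    [[-0.027, 0, 0], [0, 0, 0], 0.2],
    [[-0.026, 0, 0], [0, 0, 0], 0.2],
    [[0, 0, 0], [0, 0, 0], 0.2],
  ],
)

```text
clock: 20.75
eef_pos: [0.5493, 0.0164, 0.0414]
tool_rot: [0.07, 0.998, 0.0, 0.0]
ft_force: [2.9, 1.7, -4.1]
grip_width: 0.0306
grasp_force: 61.3
```

Run:
```python
from h import *
inhand("w10")
```

```text
t 20.8 tcp [0.5493 0.0164 0.0414] yaw 172.0 tilt [0.0008 0.0006] w 0.0306 gf 61.3 F [ 2.9  1.7 -4.1]
jig tcp [-0.0416  0.0337] Fjig [2.6 2. ]
230 [319.9 307.2] [-0.0541  0.0333]
199 [320.  374.8] [-0.0299  0.0334]
centre-tcp [-0.0004 -0.0004]
```

Request:
apply_moves(
  steps=[
    [[0.007, 0, 0], [0, 0, 0], 0.2],
    [[0.006, 0, 0], [0, 0, 0], 0.2],
    [[0, 0, 0], [0, 0, 0], 0.2],
    [[0, 0, 0], [0, 0, 0], 0.2],
    [[0, 0, 0], [0, 0, 0], 0.2],
    [[0, 0, 0], [0, 0, 0], 0.2],
    [[0, 0, 0], [0, 0, 0], 0.2],
    [[0, 0, 0], [0, 0, 0], 0.2],
  ],
)

```text
clock: 21.47
eef_pos: [0.5456, 0.017, 0.0417]
tool_rot: [0.07, 0.998, 0.0, 0.0]
ft_force: [4.1, 3.4, -7.7]
grip_width: 0.031
grasp_force: 60.9
```

Run:
```python
from h import *
inhand("w11")
```

```text
t 21.5 tcp [0.5456 0.017  0.0417] yaw 172.01 tilt [0.0004 0.0007] w 0.031 gf 60.9 F [ 4.1  3.4 -7.7]
jig tcp [-0.0453  0.0337] Fjig [3.6 4. ]
229 [320.  307.3] [-0.0577  0.0333]
201 [320.1 374.8] [-0.0336  0.0334]
centre-tcp [-0.0004 -0.0003]
```

Request:
apply_moves(
  steps=[
    [[-0.004, 0, 0.003], [0, 0, 0], 0.2],
    [[0, 0, 0], [0, 0, 0], 0.2],
    [[0, 0, 0], [0, 0, 0], 0.2],
    [[0, 0, 0], [0, 0, 0], 0.5],
    [[0, 0, 0], [0, 0, 0], 0.5],
    [[0, 0, 0], [0, 0, 0], 0.5],
    [[0, 0, -0.15], [0, 0, 0], 0.5],
    [[0, 0, -0.2], [0, 0, 0], 0.5],
  ],
)

```text
clock: 22.18
eef_pos: [0.5428, 0.0158, 0.1083]
tool_rot: [0.07, 0.998, -0.001, -0.005]
ft_force: [-0.1, -1.0, 0.1]
grip_width: 0.0427
grasp_force: 0.0
```

Request:
apply_moves(
  steps=[
    [[-0.1, 0.05, -0.2], [0, 0, 0], 0.75],
    [[-0.1, 0.05, -0.2], [0, 0, 0], 0.75],
    [[0, 0, 0], [0, 0, 0], 0.75],
    [[0, 0, 0], [0, 0, 0], 0.75],
    [[0, 0, 0], [0, 0, 0], 0.75],
    [[0, 0, 0], [0, 0, 0], 0.75],
    [[0, 0, 0], [0, 0, 0], 0.75],
    [[0, 0, 0], [0, 0, 0], 0.75],
  ],
)

```text
clock: 22.85
eef_pos: [0.5835, 0.0291, 0.1823]
tool_rot: [0.07, 0.998, -0.0, -0.002]
ft_force: [0.6, -0.1, -0.1]
grip_width: 0.0643
grasp_force: 0.0
```

```bash
cat >> h.py <<'E'
def depth(name,ys):
    "placed links: hole centres and face bottom/top, jig x (mm), all from one wrist picture"
    jt();C,p,d=snap("wrist",name);g=cv2.GaussianBlur(p,(3,3),0).max(2).astype(int)
    for y in ys:
        a=proj(C,J(-.075,y+.009,.05))[0];b=proj(C,J(-.008,y-.009,.05))[0];x0,x1=sorted((int(a[0]),int(b[0])));y0,y1=sorted((int(a[1]),int(b[1])))
        w=g[y0:y1,x0:x1];H=[]
        for bl in blobs(w<np.median(w)*.72,15):
            q=bl.mean(0)+[x0,y0]
            if np.ptp(bl,axis=0).max()<16:H.append(((ray(C,[q],.05)[0,:2]-JO)@JR*1000).round(1).tolist())
        f0=proj(C,J(0,y+.017 if y>0 else y-.017,.018))[0]
        G=cv2.GaussianBlur(p,(5,5),0).astype(float);c=int(f0[0]);r=int(f0[1]);col=(G[:,:,1]-G[:,:,0])[r-9:r+10,c-3:c+4].mean(1)
        gr=np.abs(np.gradient(col));i=gr.argmax();s=np.arange(max(i-2,0),min(i+3,19));rr=r-9+s@gr[s]/gr[s].sum()
        print("bore y",y,"holes",H,"mean",np.mean(H,0).round(1),"face bottom x",((ray(C,[[c,rr]],.018)[0,:2]-JO)@JR*1000).round(1))
    return C,p
E
python3 - <<'E'
from h import *
C,p=depth("w12",[.102,.034])
links(snap("top","t12")[1],cal("top"))
a=proj(C,J(-.03,.07,.034))[0].astype(int);cv2.imwrite("pics/w12c.png",cv2.resize(p[a[1]-50:a[1]+80,a[0]-100:a[0]+100,::-1],None,fx=4,fy=4,interpolation=2));print(a)
E
```

```text
t 22.9 tcp [0.5835 0.0291 0.1823] yaw 171.97 tilt [-0.0034 -0.0003] w 0.0643 gf 0.0 F [ 0.6 -0.1 -0.1]
jig tcp [-0.0095  0.0511] Fjig [ 0.6 -0.1]
bore y 0.102 holes [[-50.9, 101.2], [-26.8, 101.2], [-17.8, 110.2], [-9.1, 109.3]] mean [-26.2 105.5] face bottom x [ -0.6 118.2]
bore y 0.034 holes [[-58.2, 32.8], [-34.0, 33.1]] mean [-46.1  33. ] face bottom x [-1.1 50.7]
link 492 yaw -13.9 len 0.128 w 0.033 body [ 0.5378 -0.3395]
link 533 yaw 12.2 len 0.129 w 0.033 body [ 0.4255 -0.2857]
[348 196]
```

View pics/w12c.png

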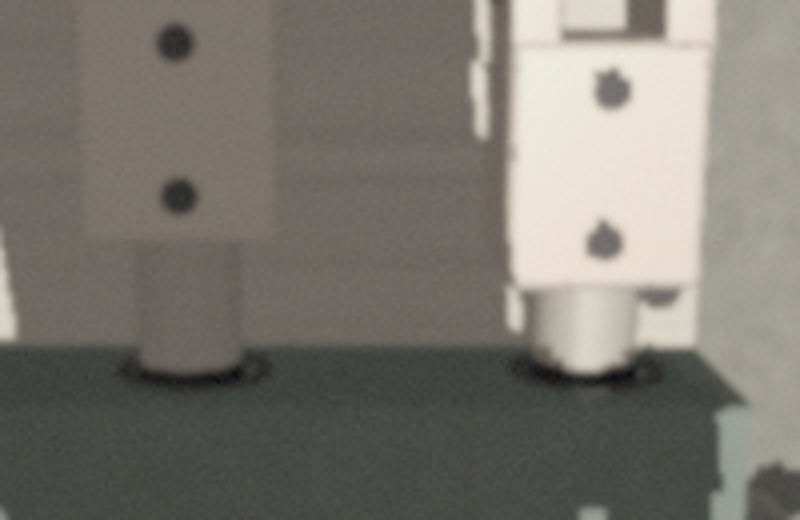

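Both rings sit at the mouths: link_d is about 1 mm short, link_b is on its mark. Now the right-hand links.

Run:
```python
from h import *
plan([.429,-.287,.12],193,10,.75)
```

```text
t 22.9 tcp [0.5841 0.0293 0.1828] yaw 171.98 tilt [-0.0021 -0.0002] w 0.0638 gf 0.0 F [ 0.7 -0.5 -0.2]
step mm 35.778135227717414 deg 2.1024597005717163
[[0.055,-0.167,0.032],[0.0,-0.0001,-0.0117],0.75]
[[0.061,-0.165,0.032],[0.0,-0.0001,-0.0117],0.75]
[[0.067,-0.163,0.032],[0.0,-0.0001,-0.0117],0.75]
[[0.073,-0.16,0.032],[0.0,-0.0001,-0.0117],0.75]
[[0.079,-0.158,0.032],[0.0,-0.0001,-0.0117],0.75]
[[0.084,-0.155,0.032],[0.0,-0.0001,-0.0117],0.75]
[[0.09,-0.151,0.032],[0.0,-0.0001,-0.0117],0.75]
[[0.095,-0.148,0.031],[0.0,-0.0001,-0.0117],0.75]
[[0.101,-0.144,0.031],[0.0,-0.0001,-0.0117],0.75]
[[0.106,-0.141,0.031],[0.0,-0.0001,-0.0117],0.75]
```

Request:
apply_moves(
  steps=[
    [[0.055, -0.167, 0.032], [0, 0, -0.0117], 0.75],
    [[0.061, -0.165, 0.032], [0, 0, -0.0117], 0.75],
    [[0.067, -0.163, 0.032], [0, 0, -0.0117], 0.75],
    [[0.073, -0.16, 0.032], [0, 0, -0.0117], 0.75],
    [[0.079, -0.158, 0.032], [0, 0, -0.0117], 0.75],
    [[0.084, -0.155, 0.032], [0, 0, -0.0117], 0.75],
    [[0.09, -0.151, 0.032], [0, 0, -0.0117], 0.75],
    [[0.095, -0.148, 0.031], [0, 0, -0.0117], 0.75],
  ],
)

```text
clock: 23.62
eef_pos: [0.4595, -0.2247, 0.1324]
tool_rot: [-0.078, 0.997, 0.0, -0.0]
ft_force: [1.2, -0.3, -0.3]
grip_width: 0.0644
grasp_force: 0.0
```

Request:
apply_moves(
  steps=[
    [[0.101, -0.144, 0.031], [0, 0, -0.0117], 0.75],
    [[0.106, -0.141, 0.031], [0, 0, -0.0117], 0.75],
    [[0, 0, 0], [0, 0, 0], 0.75],
    [[0, 0, 0], [0, 0, 0], 0.75],
    [[0, 0, 0], [0, 0, 0], 0.75],
    [[0, 0, 0], [0, 0, 0], 0.75],
    [[0, 0, 0], [0, 0, 0], 0.75],
    [[0, 0, 0], [0, 0, 0], 0.75],
  ],
)

```text
clock: 24.28
eef_pos: [0.4305, -0.2857, 0.1207]
tool_rot: [-0.115, 0.993, -0.0, 0.0]
ft_force: [-0.1, 0.1, 0.4]
grip_width: 0.0641
grasp_force: 0.0
```

```bash
cat >> h.py <<'E'
def wl2(name):
    "body holes and ring of the link below, by darkness relative to the local white"
    tool();C,p,d=snap("wrist",name);g=cv2.GaussianBlur(p,(3,3),0).max(2).astype(np.uint8)
    bh=cv2.morphologyEx(g,cv2.MORPH_CLOSE,np.ones((19,19),np.uint8)).astype(int)-g
    for b in blobs((bh>35)&(np.arange(480)[:,None]>190)&(np.arange(480)[:,None]<345)&(abs(np.arange(640)-320)<70),30):
        print(len(b),b.mean(0).round(1),np.ptp(b,axis=0)+1)
E
python3 - <<'E'
from h import *
wl2("w13")
E
```

```text
t 24.3 tcp [ 0.4305 -0.2857  0.1207] yaw -166.83 tilt [ 0.0004 -0.0001] w 0.0641 gf 0.0 F [-0.1  0.1  0.4]
286 [328.6 198.8] [24 16]
108 [291.8 216.4] [15 15]
92 [326.  232.7] [11 11]
86 [323.6 274.4] [10 10]
189 [320. 327.] [29 11]
```

View pics/w13.png

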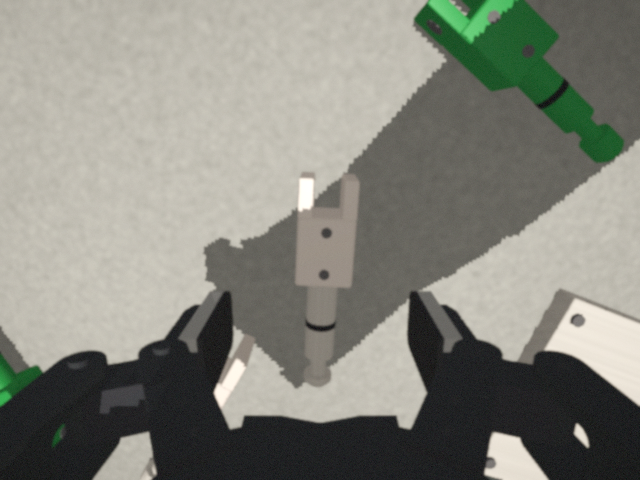

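R2: holes at (326,233) and (324,274), ring at (320,327). The green look-alike at (520,60) is clear of the fingers, and R1's fork at (235,370) is farther forward.

Run:
```python
from h import *
c,y=link_from([[326,232.7],[323.6,274.4]],[320,327])
plan([*c,.021],180+y,6,.7)
```

```text
body [ 0.4313 -0.2832] yaw 10.0 ring at mm 48.2 hole sep 0.0241
t 24.3 tcp [ 0.4305 -0.2858  0.1207] yaw -166.84 tilt [ 0.0004 -0.0002] w 0.0641 gf 0.0 F [ 0.2 -0.2  0. ]
step mm 16.618824924399014 deg 0.5196495747489646
[[-0.001,0.002,0.083],[0.0,0.0,0.0029],0.7]
[[-0.001,0.002,0.083],[0.0,0.0,0.0029],0.7]
[[-0.001,0.002,0.083],[0.0,0.0,0.0029],0.7]
[[-0.001,0.002,0.083],[0.0,0.0,0.0029],0.7]
[[-0.001,0.002,0.083],[0.0,0.0,0.0029],0.7]
[[-0.001,0.002,0.083],[0.0,0.0,0.0029],0.7]
```

Request:
apply_moves(
  steps=[
    [[-0.001, 0.002, 0.083], [0, 0, 0.003], 0.7],
    [[-0.001, 0.002, 0.083], [0, 0, 0.003], 0.7],
    [[-0.001, 0.002, 0.083], [0, 0, 0.003], 0.7],
    [[-0.001, 0.002, 0.083], [0, 0, 0.003], 0.7],
    [[-0.001, 0.002, 0.083], [0, 0, 0.003], 0.7],
    [[-0.001, 0.002, 0.083], [0, 0, 0.003], 0.7],
    [[0, 0, 0], [0, 0, 0], 0.7],
    [[0, 0, 0], [0, 0, 0], 0.6],
  ],
)

```text
clock: 25.0
eef_pos: [0.4301, -0.2832, 0.0203]
tool_rot: [-0.086, 0.996, 0.001, -0.001]
ft_force: [0.0, -0.7, -0.3]
grip_width: 0.0515
grasp_force: 0.0
```

Request:
apply_moves(
  steps=[
    [[0, 0, 0], [0, 0, 0], 0.3],
    [[0, 0, 0], [0, 0, 0], 0.2],
    [[0, 0, 0], [0, 0, 0], 0.2],
    [[0, 0, 0], [0, 0, 0], 0.2],
    [[0, 0, 0], [0, 0, 0], 0.2],
    [[0, 0, 0], [0, 0, 0], 0.2],
    [[0, 0, 0], [0, 0, 0], 0.2],
    [[0, 0, 0], [0, 0, 0], 0.2],
  ],
)

```text
clock: 25.67
eef_pos: [0.4316, -0.2848, 0.0223]
tool_rot: [-0.086, 0.996, -0.001, 0.001]
ft_force: [0.5, 0.3, 5.8]
grip_width: 0.031
grasp_force: 60.6
```

Run:
```python
from h import *
tool();planup(.07,J(-.12,-.0345,.075),171.9,8,.2)
```

```text
t 25.7 tcp [ 0.4316 -0.2848  0.0223] yaw -170.18 tilt [ 0.0028 -0.0014] w 0.031 gf 60.6 F [0.5 0.3 5.8]
t 25.7 tcp [ 0.4316 -0.2848  0.0923] yaw -170.18 tilt [ 0.0028 -0.0014] w 0.031 gf 60.6 F [0.5 0.3 5.8]
step mm 30.901494775513893 deg 2.2394766806827695
[[-0.045,0.147,0.011],[-0.0001,0.0001,0.0124],0.2]
[[-0.039,0.149,0.011],[-0.0001,0.0001,0.0124],0.2]
[[-0.033,0.151,0.011],[-0.0001,0.0001,0.0124],0.2]
[[-0.027,0.152,0.011],[-0.0001,0.0001,0.0124],0.2]
[[-0.021,0.153,0.011],[-0.0001,0.0001,0.0124],0.2]
[[-0.015,0.153,0.011],[-0.0001,0.0001,0.0124],0.2]
[[-0.009,0.154,0.011],[-0.0001,0.0001,0.0124],0.2]
[[-0.003,0.154,0.011],[-0.0001,0.0001,0.0124],0.2]
```

Request:
apply_moves(
  steps=[
    [[0, 0, -0.17], [0, 0, 0], 0.2],
    [[0, 0, -0.18], [0, 0, 0], 0.2],
    [[-0.045, 0.147, 0.011], [0, 0, 0.0124], 0.2],
    [[-0.039, 0.149, 0.011], [0, 0, 0.0124], 0.2],
    [[-0.033, 0.151, 0.011], [0, 0, 0.0124], 0.2],
    [[-0.027, 0.152, 0.011], [0, 0, 0.0124], 0.2],
    [[-0.021, 0.153, 0.011], [0, 0, 0.0124], 0.2],
    [[-0.015, 0.153, 0.011], [0, 0, 0.0124], 0.2],
  ],
)

```text
clock: 26.33
eef_pos: [0.4526, -0.0993, 0.0775]
tool_rot: [0.033, 0.999, -0.0, -0.0]
ft_force: [1.8, -0.1, -1.6]
grip_width: 0.031
grasp_force: 60.0
```

Request:
apply_moves(
  steps=[
    [[-0.009, 0.154, 0.011], [0, 0, 0.0124], 0.2],
    [[-0.003, 0.154, 0.011], [0, 0, 0.0124], 0.2],
    [[0, 0, 0], [0, 0, 0], 0.2],
    [[0, 0, 0], [0, 0, 0], 0.2],
    [[0, 0, 0], [0, 0, 0], 0.2],
    [[0, 0, 0], [0, 0, 0], 0.2],
    [[0, 0, 0], [0, 0, 0], 0.2],
    [[0, 0, 0], [0, 0, 0], 0.2],
  ],
)

```text
clock: 27.0
eef_pos: [0.4604, -0.0404, 0.0733]
tool_rot: [0.071, 0.997, -0.0, 0.0]
ft_force: [0.2, -0.7, -1.2]
grip_width: 0.0312
grasp_force: 60.1
```

Run:
```python
from h import *
inhand("w14");plan(J(-.12,-.0345,.0405),171.9,5,.2)
```

```text
t 27.0 tcp [ 0.4604 -0.0404  0.0733] yaw 171.84 tilt [ 0.     -0.0001] w 0.0312 gf 60.1 F [ 0.2 -0.7 -1.2]
jig tcp [-0.1215 -0.0351] Fjig [ 0.3 -0.7]
224 [320.  309.5] [-0.1332 -0.0354]
193 [319.6 377. ] [-0.109  -0.0356]
centre-tcp [ 0.0004 -0.0004]
t 27.1 tcp [ 0.4605 -0.0403  0.0733] yaw 171.85 tilt [ 0.     -0.0001] w 0.031 gf 60.1 F [ 0.2 -1.1 -0.8]
step mm 6.5610732309984225 deg 0.010334722520126311
[[-0.002,0.0,0.033],[0.0,0.0,-0.0001],0.2]
[[-0.002,0.0,0.033],[0.0,0.0,-0.0001],0.2]
[[-0.002,0.0,0.033],[0.0,0.0,-0.0001],0.2]
[[-0.002,0.0,0.033],[0.0,0.0,-0.0001],0.2]
[[-0.002,0.0,0.033],[0.0,0.0,-0.0001],0.2]
```

Request:
apply_moves(
  steps=[
    [[-0.002, 0.001, 0.033], [0, 0, 0], 0.2],
    [[-0.002, 0.001, 0.033], [0, 0, 0], 0.2],
    [[-0.002, 0.001, 0.033], [0, 0, 0], 0.2],
    [[-0.002, 0, 0.033], [0, 0, 0], 0.2],
    [[0, 0, 0.03], [0, 0, 0], 0.2],
    [[0, 0, 0], [0, 0, 0], 0.2],
    [[0, 0, 0], [0, 0, 0], 0.2],
    [[0, 0, 0], [0, 0, 0], 0.2],
  ],
)

```text
clock: 27.72
eef_pos: [0.462, -0.0389, 0.0404]
tool_rot: [0.07, 0.998, -0.0, -0.0]
ft_force: [0.2, -0.1, -1.4]
grip_width: 0.0308
grasp_force: 60.4
```

Request:
apply_moves(
  steps=[
    [[-0.025, 0, 0], [0, 0, 0], 0.2],
    [[-0.025, 0, 0], [0, 0, 0], 0.2],
    [[-0.025, 0, 0], [0, 0, 0], 0.2],
    [[-0.025, 0, 0], [0, 0, 0], 0.2],
    [[-0.025, 0, 0], [0, 0, 0], 0.2],
    [[-0.025, 0, 0], [0, 0, 0], 0.2],
    [[-0.025, 0, 0], [0, 0, 0], 0.2],
    [[-0.015, 0, 0], [0, 0, 0], 0.2],
  ],
)

```text
clock: 28.38
eef_pos: [0.5008, -0.0444, 0.0409]
tool_rot: [0.07, 0.998, 0.0, 0.0]
ft_force: [0.3, -0.6, -1.4]
grip_width: 0.0309
grasp_force: 60.4
```

Run:
```python
from h import *
jt()
```

```text
t 28.4 tcp [ 0.5008 -0.0444  0.0409] yaw 171.95 tilt [ 0.0006 -0.    ] w 0.0309 gf 60.4 F [ 0.3 -0.6 -1.4]
jig tcp [-0.081  -0.0334] Fjig [ 0.4 -0.5]
```

Request:
apply_moves(
  steps=[
    [[-0.026, -0.001, 0], [0, 0, 0], 0.2],
    [[-0.026, -0.001, 0], [0, 0, 0], 0.2],
    [[-0.026, 0, 0], [0, 0, 0], 0.2],
    [[-0.026, 0, 0.001], [0, 0, 0], 0.2],
    [[-0.026, 0, 0.001], [0, 0, 0], 0.2],
    [[-0.026, 0, 0], [0, 0, 0], 0.2],
    [[0, 0, 0], [0, 0, 0], 0.2],
    [[0, 0, 0], [0, 0, 0], 0.2],
  ],
)

```text
clock: 29.05
eef_pos: [0.5309, -0.0491, 0.0403]
tool_rot: [0.07, 0.998, 0.0, -0.0]
ft_force: [0.8, -0.6, -1.4]
grip_width: 0.0307
grasp_force: 60.4
```

Run:
```python
from h import *
inhand("w15")
```

```text
t 29.1 tcp [ 0.5309 -0.0491  0.0403] yaw 171.95 tilt [-0.0001  0.    ] w 0.0307 gf 60.4 F [ 0.8 -0.6 -1.4]
jig tcp [-0.0506 -0.0338] Fjig [ 0.9 -0.4]
226 [320.1 309.5] [-0.0622 -0.0341]
201 [319.9 377.2] [-0.038  -0.0341]
centre-tcp [ 0.0005 -0.0003]
```

Request:
apply_moves(
  steps=[
    [[-0.005, 0, 0], [0, 0, 0], 0.2],
    [[0, 0, 0], [0, 0, 0], 0.2],
    [[0, 0, 0], [0, 0, 0], 0.2],
    [[0, 0, 0], [0, 0, 0], 0.5],
    [[0, 0, 0], [0, 0, 0], 0.5],
    [[0, 0, 0], [0, 0, 0], 0.5],
    [[0, 0, -0.15], [0, 0, 0], 0.5],
    [[0, 0, -0.2], [0, 0, 0], 0.5],
  ],
)

```text
clock: 29.77
eef_pos: [0.5282, -0.0489, 0.1076]
tool_rot: [0.07, 0.998, 0.0, -0.005]
ft_force: [0.9, -0.4, -0.7]
grip_width: 0.0429
grasp_force: 0.0
```

Request:
apply_moves(
  steps=[
    [[-0.12, 0, -0.2], [0, 0, 0], 0.75],
    [[-0.12, 0, -0.2], [0, 0, 0], 0.75],
    [[0, 0, 0], [0, 0, 0], 0.75],
    [[0, 0, 0], [0, 0, 0], 0.75],
    [[0, 0, 0], [0, 0, 0], 0.75],
    [[0, 0, 0], [0, 0, 0], 0.75],
    [[0, 0, 0], [0, 0, 0], 0.75],
    [[0, 0, 0], [0, 0, 0], 0.75],
  ],
)

```text
clock: 30.43
eef_pos: [0.5727, -0.0551, 0.1804]
tool_rot: [0.07, 0.998, 0.0, -0.002]
ft_force: [-0.7, -0.1, 0.0]
grip_width: 0.0641
grasp_force: 0.0
```

Run:
```python
from h import *
depth("w16",[.034,-.034])
links(snap("top","t16")[1],cal("top"))
plan([.541,-.342,.12],168,8,.75)
```

```text
t 30.4 tcp [ 0.5727 -0.0551  0.1804] yaw 171.95 tilt [-0.0034  0.0003] w 0.0641 gf 0.0 F [-0.7 -0.1  0. ]
jig tcp [-0.0083 -0.0338] Fjig [-0.6 -0.2]
bore y 0.034 holes [[-71.0, 36.6], [-58.0, 33.2], [-34.0, 33.3], [-8.8, 42.5]] mean [-43.   36.4] face bottom x [-0.6 50.6]
bore y -0.034 holes [[-62.0, -34.2], [-37.9, -34.4]] mean [-50.  -34.3] face bottom x [ -1.2 -51.6]
link 471 yaw -13.7 len 0.128 w 0.032 body [ 0.5378 -0.3394]
t 30.5 tcp [ 0.5733 -0.0551  0.181 ] yaw 171.95 tilt [-0.002   0.0002] w 0.0641 gf 0.0 F [ 0.1  0.9 -0.3]
step mm 36.88333540171427 deg 0.49420868026790266
[[-0.005,-0.18,0.038],[0.0,-0.0001,0.0027],0.75]
[[-0.007,-0.18,0.038],[0.0,-0.0001,0.0027],0.75]
[[-0.008,-0.18,0.038],[0.0,-0.0001,0.0027],0.75]
[[-0.01,-0.18,0.038],[0.0,-0.0001,0.0027],0.75]
[[-0.011,-0.18,0.038],[0.0,-0.0001,0.0027],0.75]
[[-0.013,-0.18,0.038],[0.0,-0.0001,0.0027],0.75]
[[-0.014,-0.18,0.038],[0.0,-0.0001,0.0027],0.75]
[[-0.016,-0.18,0.038],[0.0,-0.0001,0.0027],0.75]
```

Links a and b are at their marks within about 0.2 mm. Now R1.

Request:
apply_moves(
  steps=[
    [[-0.005, -0.18, 0.038], [0, 0, 0.0027], 0.75],
    [[-0.007, -0.18, 0.038], [0, 0, 0.0027], 0.75],
    [[-0.008, -0.18, 0.038], [0, 0, 0.0027], 0.75],
    [[-0.01, -0.18, 0.038], [0, 0, 0.0027], 0.75],
    [[-0.011, -0.18, 0.038], [0, 0, 0.0027], 0.75],
    [[-0.013, -0.18, 0.038], [0, 0, 0.0027], 0.75],
    [[-0.014, -0.18, 0.038], [0, 0, 0.0027], 0.75],
    [[-0.016, -0.18, 0.038], [0, 0, 0.0027], 0.75],
  ],
)

```text
clock: 31.2
eef_pos: [0.5411, -0.3435, 0.1204]
tool_rot: [0.104, 0.995, 0.0, -0.0]
ft_force: [0.9, -0.1, 0.8]
grip_width: 0.0641
grasp_force: 0.0
```

Request:
apply_moves(
  steps=[
    [[0, 0, 0], [0, 0, 0], 0.75],
    [[0, 0, 0], [0, 0, 0], 0.75],
    [[0, 0, 0], [0, 0, 0], 0.75],
    [[0, 0, 0], [0, 0, 0], 0.75],
    [[0, 0, 0], [0, 0, 0], 0.75],
    [[0, 0, 0], [0, 0, 0], 0.75],
    [[0, 0, 0], [0, 0, 0], 0.75],
    [[0, 0, 0], [0, 0, 0], 0.75],
  ],
)

```text
clock: 31.87
eef_pos: [0.5423, -0.3412, 0.1215]
tool_rot: [0.103, 0.995, -0.0, 0.0]
ft_force: [-0.7, -0.4, -0.1]
grip_width: 0.0638
grasp_force: 0.0
```

Run:
```python
from h import *
wl2("w17")
```

```text
t 31.9 tcp [ 0.5423 -0.3412  0.1215] yaw 168.14 tilt [ 0.0004 -0.0002] w 0.0638 gf 0.0 F [-0.7 -0.4 -0.1]
281 [292.2 222.6] [17 31]
89 [327.6 231.9] [10 11]
83 [324.6 273.4] [10 10]
191 [320.4 313.7] [30 11]
```

View pics/w17.png

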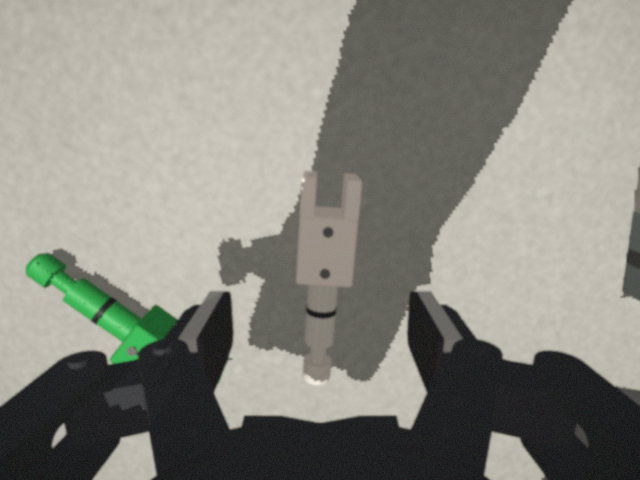

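R1: holes at (328,232) and (325,273), ring at (320,314). The green look-alike is left of the left finger at (100,310), so I check its clearance.

Run:
```python
from h import *
c,y=link_from([[327.6,231.9],[324.6,273.4]],[320.4,313.7])
Ct=cal("top");p=cv2.imread("pics/t16.png").astype(int);m=(p[:,:,1]-p[:,:,2]>30)&(p[:,:,1]-p[:,:,0]>20);m[:,:490]=0
b=max(blobs(m,50),key=len);P=ray(Ct,b,.02)[:,:2]+[.003,-.002]
a=np.radians(y);q=(P-c)@np.array([[np.cos(a),-np.sin(a)],[np.sin(a),np.cos(a)]]);print("green in link frame: x",q.min(0),q.max(0));
for lo,hi in((-.02,0),(0,.02),(.02,.045),(.045,.07)):
    s=q[(q[:,0]>lo)&(q[:,0]<hi)];print(lo,hi,s[:,1].max() if len(s) else None)
plan([*c,.021],180+y,6,.55)
```

```text
body [ 0.544  -0.3387] yaw -16.2 ring at mm 40.2 hole sep 0.024
green in link frame: x [ 0.02142754 -0.17835327] [ 0.11507755 -0.06311261]
-0.02 0 None
0 0.02 None
0.02 0.045 -0.13378635330033456
0.045 0.07 -0.0821430616536467
t 31.9 tcp [ 0.5422 -0.3414  0.1214] yaw 168.12 tilt [ 0.0003 -0.0001] w 0.0642 gf 0.0 F [-0.5  0.6 -1.1]
step mm 16.740640240745762 deg 0.7163494870426005
[[-0.001,0.002,0.084],[0.0,0.0,0.004],0.55]
[[-0.001,0.003,0.084],[0.0,0.0,0.004],0.55]
[[-0.001,0.003,0.084],[0.0,0.0,0.004],0.55]
[[-0.001,0.003,0.084],[0.0,0.0,0.004],0.55]
[[-0.001,0.003,0.084],[0.0,0.0,0.004],0.55]
[[-0.001,0.003,0.084],[0.0,0.0,0.004],0.55]
```

Request:
apply_moves(
  steps=[
    [[-0.001, 0.003, 0.084], [0, 0, 0.004], 0.65],
    [[-0.001, 0.003, 0.084], [0, 0, 0.004], 0.65],
    [[-0.001, 0.003, 0.084], [0, 0, 0.004], 0.65],
    [[-0.001, 0.003, 0.084], [0, 0, 0.004], 0.65],
    [[-0.001, 0.003, 0.084], [0, 0, 0.004], 0.65],
    [[-0.001, 0.002, 0.082], [0, 0, 0.004], 0.65],
    [[0, 0, 0], [0, 0, 0], 0.65],
    [[0, 0, 0], [0, 0, 0], 0.6],
  ],
)

```text
clock: 32.58
eef_pos: [0.5431, -0.3383, 0.0198]
tool_rot: [0.141, 0.99, 0.001, -0.001]
ft_force: [0.7, -0.2, 0.1]
grip_width: 0.0511
grasp_force: 0.0
```

Request:
apply_moves(
  steps=[
    [[0, 0, 0], [0, 0, 0], 0.3],
    [[0, 0, 0], [0, 0, 0], 0.2],
    [[0, 0, 0], [0, 0, 0], 0.2],
    [[0, 0, 0], [0, 0, 0], 0.2],
    [[0, 0, 0], [0, 0, 0], 0.2],
    [[0, 0, 0], [0, 0, 0], 0.2],
    [[0, 0, 0], [0, 0, 0], 0.2],
    [[0, 0, 0], [0, 0, 0], 0.2],
  ],
)

```text
clock: 33.25
eef_pos: [0.5449, -0.3396, 0.0224]
tool_rot: [0.141, 0.99, -0.001, 0.001]
ft_force: [-0.4, -0.4, 5.5]
grip_width: 0.0308
grasp_force: 60.6
```

Run:
```python
from h import *
jt();planup(.11,J(-.12,-.1022,.075),171.9,9,.2)
```

```text
t 33.2 tcp [ 0.5449 -0.3396  0.0224] yaw 163.75 tilt [ 0.0028 -0.0016] w 0.0308 gf 60.6 F [-0.4 -0.4  5.5]
jig tcp [ 0.0043 -0.3194] Fjig [-0.4 -0.5]
t 33.2 tcp [ 0.5449 -0.3396  0.1324] yaw 163.75 tilt [ 0.0028 -0.0016] w 0.0308 gf 60.6 F [-0.4 -0.4  5.5]
step mm 28.524283814646793 deg 0.9061926585412383
[[0.086,0.11,0.032],[0.0,0.0001,-0.005],0.2]
[[0.084,0.111,0.032],[0.0,0.0001,-0.005],0.2]
[[0.082,0.112,0.032],[0.0,0.0001,-0.005],0.2]
[[0.08,0.114,0.032],[0.0,0.0001,-0.005],0.2]
[[0.078,0.115,0.032],[0.0,0.0001,-0.005],0.2]
[[0.077,0.116,0.032],[0.0,0.0001,-0.005],0.2]
[[0.075,0.117,0.032],[0.0,0.0001,-0.005],0.2]
[[0.073,0.118,0.032],[0.0,0.0001,-0.005],0.2]
[[0.071,0.12,0.032],[0.0,0.0001,-0.005],0.2]
```

Request:
apply_moves(
  steps=[
    [[0, 0, -0.18], [0, 0, 0], 0.2],
    [[0, 0, -0.185], [0, 0, 0], 0.2],
    [[0, 0, -0.185], [0, 0, 0], 0.2],
    [[0.086, 0.11, 0.032], [0, 0, -0.005], 0.2],
    [[0.084, 0.111, 0.032], [0, 0, -0.005], 0.2],
    [[0.082, 0.112, 0.032], [0, 0, -0.005], 0.2],
    [[0.08, 0.114, 0.032], [0, 0, -0.005], 0.2],
    [[0.078, 0.115, 0.032], [0, 0, -0.005], 0.2],
  ],
)

```text
clock: 33.92
eef_pos: [0.4914, -0.2084, 0.0983]
tool_rot: [0.102, 0.995, 0.0, -0.0]
ft_force: [0.3, 0.5, -0.7]
grip_width: 0.0311
grasp_force: 59.9
```

Request:
apply_moves(
  steps=[
    [[0.077, 0.116, 0.032], [0, 0, -0.005], 0.2],
    [[0.075, 0.117, 0.032], [0, 0, -0.005], 0.2],
    [[0.073, 0.118, 0.032], [0, 0, -0.005], 0.2],
    [[0.071, 0.12, 0.032], [0, 0, -0.005], 0.2],
    [[0, 0, 0], [0, 0, 0], 0.2],
    [[0, 0, 0], [0, 0, 0], 0.2],
    [[0, 0, 0], [0, 0, 0], 0.2],
    [[0, 0, 0], [0, 0, 0], 0.2],
  ],
)

```text
clock: 34.58
eef_pos: [0.4523, -0.1071, 0.0736]
tool_rot: [0.072, 0.997, -0.0, 0.001]
ft_force: [0.4, -0.1, -0.7]
grip_width: 0.0311
grasp_force: 59.9
```

Run:
```python
from h import *
inhand("w18");plan(J(-.12,-.1022,.0406),171.9,5,.2)
```

```text
t 34.6 tcp [ 0.4523 -0.1071  0.0736] yaw 171.79 tilt [ 0.0017 -0.0007] w 0.0311 gf 59.9 F [ 0.4 -0.1 -0.7]
jig tcp [-0.1202 -0.1022] Fjig [ 0.4 -0. ]
231 [320.  305.9] [-0.133  -0.1025]
198 [319.8 373.8] [-0.1089 -0.1027]
centre-tcp [-0.0008 -0.0004]
t 34.6 tcp [ 0.4523 -0.1072  0.0735] yaw 171.77 tilt [ 0.0015 -0.0006] w 0.0312 gf 59.9 F [ 0.5  0.9 -1.6]
step mm 6.586075110855281 deg 0.03200930601844927
[[0.0,0.0,0.033],[0.0,0.0001,-0.0001],0.2]
[[0.0,0.0,0.033],[0.0,0.0001,-0.0001],0.2]
[[0.0,0.0,0.033],[0.0,0.0001,-0.0001],0.2]
[[0.0,0.0,0.033],[0.0,0.0001,-0.0001],0.2]
[[0.0,0.0,0.033],[0.0,0.0001,-0.0001],0.2]
```

Request:
apply_moves(
  steps=[
    [[0, 0, 0.033], [0, 0, 0], 0.2],
    [[0, 0, 0.033], [0, 0, 0], 0.2],
    [[0, 0, 0.033], [0, 0, 0], 0.2],
    [[0, 0, 0.033], [0, 0, 0], 0.2],
    [[0, 0, 0.03], [0, 0, 0], 0.2],
    [[0, 0, 0], [0, 0, 0], 0.2],
    [[0, 0, 0], [0, 0, 0], 0.2],
    [[0, 0, 0], [0, 0, 0], 0.2],
  ],
)

```text
clock: 35.3
eef_pos: [0.451, -0.1062, 0.0402]
tool_rot: [0.071, 0.997, 0.0, -0.0]
ft_force: [-0.0, 0.2, -1.4]
grip_width: 0.0311
grasp_force: 60.8
```

Request:
apply_moves(
  steps=[
    [[-0.025, 0, 0], [0, 0, 0], 0.2],
    [[-0.025, 0, 0], [0, 0, 0], 0.2],
    [[-0.025, 0, 0], [0, 0, 0], 0.2],
    [[-0.025, 0, 0], [0, 0, 0], 0.2],
    [[-0.025, 0, 0], [0, 0, 0], 0.2],
    [[-0.025, 0, 0], [0, 0, 0], 0.2],
    [[-0.025, 0, 0], [0, 0, 0], 0.2],
    [[-0.015, 0, 0], [0, 0, 0], 0.2],
  ],
)

```text
clock: 35.97
eef_pos: [0.4898, -0.1117, 0.0407]
tool_rot: [0.071, 0.997, -0.0, 0.0]
ft_force: [-0.0, -0.4, -0.5]
grip_width: 0.0312
grasp_force: 60.7
```

Run:
```python
from h import *
jt()
```

```text
t 36.0 tcp [ 0.4898 -0.1117  0.0407] yaw 171.85 tilt [ 0.0006 -0.0001] w 0.0312 gf 60.7 F [-0.  -0.4 -0.5]
jig tcp [-0.0824 -0.1016] Fjig [ 0.  -0.4]
```

Request:
apply_moves(
  steps=[
    [[-0.03, -0.001, 0], [0, 0, 0], 0.2],
    [[-0.03, -0.001, 0], [0, 0, 0], 0.2],
    [[-0.03, 0, 0], [0, 0, 0], 0.2],
    [[-0.03, 0, 0], [0, 0, 0], 0.2],
    [[-0.03, 0, 0], [0, 0, 0], 0.2],
    [[-0.03, 0, 0], [0, 0, 0], 0.2],
    [[-0.03, 0, 0], [0, 0, 0], 0.2],
    [[0, 0, 0], [0, 0, 0], 0.2],
  ],
)

```text
clock: 36.63
eef_pos: [0.5321, -0.1182, 0.0408]
tool_rot: [0.071, 0.997, -0.0, 0.001]
ft_force: [0.3, 0.5, -0.8]
grip_width: 0.0308
grasp_force: 60.6
```

Run:
```python
from h import *
inhand("w19");jt()
```

```text
t 36.6 tcp [ 0.5321 -0.1182  0.0408] yaw 171.86 tilt [ 0.0017 -0.0002] w 0.0308 gf 60.6 F [ 0.3  0.5 -0.8]
jig tcp [-0.0397 -0.102 ] Fjig [0.2 0.5]
242 [319.9 306.1] [-0.0525 -0.1024]
212 [320.  374.1] [-0.0282 -0.1024]
centre-tcp [-0.0007 -0.0004]
t 36.7 tcp [ 0.5311 -0.1181  0.0407] yaw 171.85 tilt [ 0.0005 -0.0001] w 0.0312 gf 60.6 F [-0.4 -1.  -1.5]
jig tcp [-0.0406 -0.102 ] Fjig [-0.3 -1. ]
```

Request:
apply_moves(
  steps=[
    [[-0.001, 0, 0], [0, 0, 0], 0.2],
    [[0, 0, 0], [0, 0, 0], 0.2],
    [[0, 0, 0], [0, 0, 0], 0.2],
    [[0, 0, 0], [0, 0, 0], 0.5],
    [[0, 0, 0], [0, 0, 0], 0.5],
    [[0, 0, 0], [0, 0, 0], 0.5],
    [[0, 0, -0.15], [0, 0, 0], 0.5],
    [[0, 0, -0.2], [0, 0, 0], 0.5],
  ],
)

```text
clock: 37.35
eef_pos: [0.5272, -0.1172, 0.1078]
tool_rot: [0.071, 0.997, 0.001, -0.005]
ft_force: [1.7, -0.1, 0.5]
grip_width: 0.0425
grasp_force: 0.0
```

Request:
apply_moves(
  steps=[
    [[-0.06, 0.12, -0.2], [0, 0, 0], 0.5],
    [[-0.06, 0.12, -0.2], [0, 0, 0], 0.5],
    [[-0.04, 0.12, -0.1], [0, 0, 0], 0.5],
    [[0, 0.12, 0], [0, 0, 0], 0.5],
    [[0, 0, 0], [0, 0, 0], 0.5],
    [[0, 0, 0], [0, 0, 0], 0.5],
    [[0, 0, 0], [0, 0, 0], 0.5],
    [[0, 0, 0], [0, 0, 0], 0.5],
  ],
)

```text
clock: 38.02
eef_pos: [0.5709, -0.0342, 0.1991]
tool_rot: [0.072, 0.997, -0.0, -0.001]
ft_force: [0.9, -0.4, -0.2]
grip_width: 0.0426
grasp_force: 0.0
```

Run:
```python
from h import *
C,p=depth("w20",[.102,.034,-.034,-.102]);print(proj(C,[J(0,.102,.034),J(0,-.102,.034)]))
```

```text
t 38.0 tcp [ 0.5709 -0.0342  0.1991] yaw 171.79 tilt [-0.0019 -0.0002] w 0.0426 gf 0.0 F [ 0.9 -0.4 -0.2]
jig tcp [-0.013  -0.0134] Fjig [ 0.9 -0.3]
bore y 0.102 holes [[-50.8, 101.4], [-26.8, 101.3], [-17.6, 105.9]] mean [-31.7 102.9] face bottom x [ -0.6 118.7]
bore y 0.034 holes [[-71.2, 38.0], [-33.9, 33.5], [-9.3, 41.4]] mean [-38.1  37.6] face bottom x [-0.8 50.5]
bore y -0.034 holes [[-62.0, -34.4], [-38.0, -34.3]] mean [-50.  -34.3] face bottom x [ -1.3 -51.1]
bore y -0.102 holes [[-54.9, -102.5], [-30.6, -102.6], [-19.6, -108.0]] mean [ -35.  -104.4] face bottom x [  -0.7 -119. ]
[[476.28614733 237.36689482]
 [200.93485117 237.94843332]]
```

View pics/w20.png

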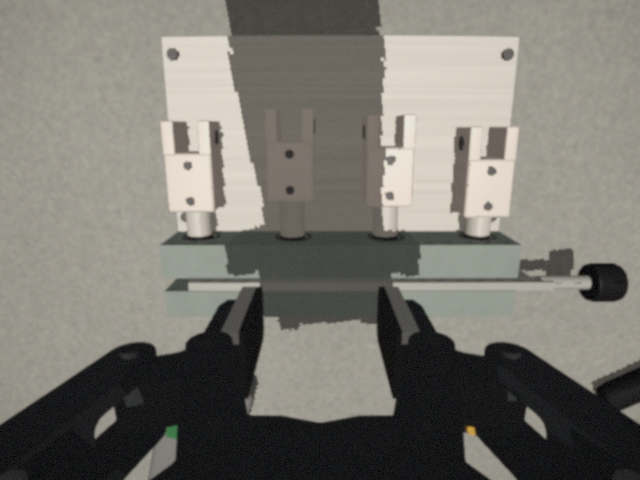

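All four links are seated, with mouths at about (201,237), (292,237), (385,237) and (476,237). Now a comparison of the ring's leading edge on each tube against the face.

Run:
```python
from h import *
C=cal("wrist");p=cv2.imread("pics/w20.png");g=p.max(2).astype(float)
for n,y in(("d",.102),("b",.034),("a",-.034),("c",-.102)):
    u=proj(C,J(-.005,y-.0004,.043))[0];c=int(round(u[0]));col=g[222:250,c-2:c+3].mean(1)
    w=np.median(col[:8]);i=np.argmax(col<.55*w);fr=(col[i-1]-.55*w)/(col[i-1]-col[i]);r=222+i-1+fr
    print(n,c,"ring front edge jig x mm",((ray(C,[[c,r]],.043)[0,:2]-JO)@JR*1000).round(1),col[8:].astype(int).tolist())
```

```text
d 481 ring front edge jig x mm [ -2.7 101.7] [211, 211, 210, 210, 208, 196, 164, 107, 52, 42, 59, 71, 76, 82, 106, 135, 152, 157, 158, 158]
b 387 ring front edge jig x mm [-6.7 33.8] [165, 128, 109, 105, 104, 102, 91, 70, 42, 27, 40, 52, 61, 67, 70, 70, 74, 73, 76, 72]
a 291 ring front edge jig x mm [ -2.3 -34.7] [104, 106, 105, 105, 106, 104, 98, 79, 52, 35, 38, 51, 60, 65, 67, 70, 73, 74, 74, 74]
c 196 ring front edge jig x mm [  -3.1 -102.9] [213, 213, 212, 213, 210, 201, 171, 117, 64, 49, 57, 68, 71, 78, 100, 131, 151, 156, 158, 157]
```

All rings are level with the mouths to within about 0.6 mm. Back to the knob to lock.

Run:
```python
from h import *
plan([.6405,.159,.16],82.05,14,.6)
```

```text
t 38.1 tcp [ 0.571  -0.0344  0.1991] yaw 171.77 tilt [-0.0019 -0.0001] w 0.0427 gf 0.0 F [-0.5 -0.7  0.3]
step mm 14.940834965826454 deg 6.4084260160847135
[[-0.015,0.072,0.014],[0.0,0.0,0.0356],0.6]
[[-0.007,0.073,0.014],[0.0,0.0,0.0356],0.6]
[[0.002,0.073,0.014],[0.0,0.0,0.0356],0.6]
[[0.01,0.073,0.014],[0.0,0.0,0.0356],0.6]
[[0.018,0.071,0.014],[0.0,0.0,0.0356],0.6]
[[0.026,0.069,0.014],[0.0,0.0,0.0356],0.6]
[[0.033,0.065,0.014],[0.0,0.0,0.0356],0.6]
[[0.04,0.061,0.014],[0.0,0.0,0.0356],0.6]
[[0.047,0.056,0.014],[0.0,0.0,0.0356],0.6]
[[0.053,0.051,0.014],[0.0,0.0,0.0356],0.6]
[[0.058,0.045,0.014],[0.0,0.0,0.0356],0.6]
[[0.063,0.038,0.014],[0.0,0.0,0.0356],0.6]
[[0.067,0.031,0.014],[0.0,0.0,0.0356],0.6]
[[0.07,0.023,0.014],[0.0,0.0,0.0356],0.6]
```

Request:
apply_moves(
  steps=[
    [[-0.015, 0.072, 0.014], [0, 0, 0.0356], 0.6],
    [[-0.007, 0.073, 0.014], [0, 0, 0.0356], 0.6],
    [[0.002, 0.073, 0.014], [0, 0, 0.0356], 0.6],
    [[0.01, 0.073, 0.014], [0, 0, 0.0356], 0.6],
    [[0.018, 0.071, 0.014], [0, 0, 0.0356], 0.6],
    [[0.026, 0.069, 0.014], [0, 0, 0.0356], 0.6],
    [[0.033, 0.065, 0.014], [0, 0, 0.0356], 0.6],
    [[0.04, 0.061, 0.014], [0, 0, 0.0356], 0.6],
  ],
)

```text
clock: 38.73
eef_pos: [0.6112, 0.0764, 0.1767]
tool_rot: [0.499, 0.867, -0.0, -0.0]
ft_force: [-0.2, 0.3, 0.6]
grip_width: 0.0516
grasp_force: 0.0
```

Request:
apply_moves(
  steps=[
    [[0.047, 0.056, 0.014], [0, 0, 0.0356], 0.6],
    [[0.053, 0.051, 0.014], [0, 0, 0.0356], 0.6],
    [[0.058, 0.045, 0.014], [0, 0, 0.0356], 0.6],
    [[0.063, 0.038, 0.014], [0, 0, 0.0356], 0.6],
    [[0.067, 0.031, 0.014], [0, 0, 0.0356], 0.6],
    [[0.07, 0.023, 0.014], [0, 0, 0.0356], 0.6],
    [[0, 0, 0], [0, 0, 0], 0.6],
    [[0, 0, 0], [0, 0, 0], 0.6],
  ],
)

```text
clock: 39.4
eef_pos: [0.6407, 0.1594, 0.1597]
tool_rot: [0.753, 0.658, -0.001, -0.0]
ft_force: [-0.2, -0.1, 0.2]
grip_width: 0.0512
grasp_force: 0.0
```

Request:
apply_moves(
  steps=[
    [[0, 0, 0], [0, 0, 0], 0.6],
    [[0, 0, 0], [0, 0, 0], 0.6],
    [[0, 0, 0], [0, 0, 0], 0.6],
    [[0, 0, 0], [0, 0, 0], 0.6],
    [[0, 0, 0], [0, 0, 0], 0.6],
    [[0, 0, 0], [0, 0, 0], 0.6],
    [[0, 0, 0], [0, 0, 0], 0.6],
    [[0, 0, 0], [0, 0, 0], 0.6],
  ],
)

```text
clock: 40.07
eef_pos: [0.6411, 0.16, 0.1608]
tool_rot: [0.754, 0.657, 0.0, 0.0]
ft_force: [0.8, 1.0, -0.3]
grip_width: 0.0513
grasp_force: 0.0
```

Run:
```python
from h import *
jt();print(J(.029,.189,.053));plan([.6405,.159,.0555],82.0,6,.6)
```

```text
t 40.1 tcp [0.6411 0.16   0.1608] yaw 82.14 tilt [0.0001 0.    ] w 0.0513 gf 0.0 F [ 0.8  1.  -0.3]
jig tcp [0.0291 0.1888] Fjig [0.6 1.1]
[np.float64(0.6410410189099833), np.float64(0.16022833558223948), 0.053]
t 40.1 tcp [0.6411 0.16   0.1608] yaw 82.14 tilt [0.0001 0.    ] w 0.0513 gf 0.0 F [ 0.8  1.  -0.3]
step mm 17.54893328507228 deg 0.022574377827126787
[[-0.001,0.0,0.088],[0.0,0.0,0.0001],0.6]
[[-0.001,0.0,0.088],[0.0,0.0,0.0001],0.6]
[[-0.001,0.0,0.088],[0.0,0.0,0.0001],0.6]
[[-0.001,0.0,0.088],[0.0,0.0,0.0001],0.6]
[[-0.001,0.0,0.088],[0.0,0.0,0.0001],0.6]
[[-0.001,0.0,0.088],[0.0,0.0,0.0001],0.6]
```

Request:
apply_moves(
  steps=[
    [[0, 0, 0.088], [0, 0, 0], 0.6],
    [[0, 0, 0.088], [0, 0, 0], 0.6],
    [[0, 0, 0.088], [0, 0, 0], 0.6],
    [[0, 0, 0.088], [0, 0, 0], 0.6],
    [[0, 0, 0.088], [0, 0, 0], 0.6],
    [[0, 0, 0.08], [0, 0, 0], 0.6],
    [[0, 0, 0], [0, 0, 0], 0.6],
    [[0, 0, 0], [0, 0, 0], 0.6],
  ],
)

```text
clock: 40.73
eef_pos: [0.6401, 0.1599, 0.0557]
tool_rot: [0.754, 0.657, -0.001, -0.001]
ft_force: [0.5, -1.3, -0.0]
grip_width: 0.0512
grasp_force: 0.0
```

Request:
apply_moves(
  steps=[
    [[0, 0, 0], [0, 0, 0], 0.3],
    [[0, 0, 0], [0, 0, 0], 0.1],
    [[0, 0, 0], [0, 0, 0], 0.1],
    [[0, 0, 0], [0, 0, 0], 0.1],
    [[0, 0, 0], [0, 0, 0], 0.1],
    [[0, 0, 0], [0, 0, 0], 0.1],
    [[0, 0, 0], [0, 0, 0], 0.1],
    [[0, 0, 0], [0, 0, 0], 0.1],
  ],
)

```text
clock: 41.4
eef_pos: [0.6405, 0.1606, 0.0587]
tool_rot: [0.754, 0.657, 0.0, -0.001]
ft_force: [-6.2, -0.5, 5.4]
grip_width: 0.026
grasp_force: 59.3
```

Run:
```python
from h import *
jt()
```

```text
t 41.4 tcp [0.6405 0.1606 0.0587] yaw 82.16 tilt [-0.0002  0.0013] w 0.026 gf 59.3 F [-6.2 -0.5  5.4]
jig tcp [0.0284 0.1893] Fjig [-6.  -1.4]
```

Push 22 mm home, plus a little.

Request:
apply_moves(
  steps=[
    [[-0.018, -0.003, 0], [0, 0, 0], 0.1],
    [[-0.018, 0, 0], [0, 0, 0], 0.1],
    [[-0.018, 0, 0], [0, 0, 0], 0.1],
    [[-0.018, 0, 0], [0, 0, 0], 0.1],
    [[-0.018, 0, 0], [0, 0, 0], 0.1],
    [[-0.018, 0, 0], [0, 0, 0], 0.1],
    [[-0.01, 0, 0], [0, 0, 0], 0.1],
    [[0, 0, 0], [0, 0, 0], 0.1],
  ],
)

```text
clock: 42.07
eef_pos: [0.6373, 0.1387, 0.0587]
tool_rot: [0.754, 0.657, 0.002, -0.001]
ft_force: [-4.3, 5.5, 5.5]
grip_width: 0.026
grasp_force: 59.2
```

Run:
```python
from h import *
jt()
```

```text
t 42.1 tcp [0.6373 0.1387 0.0587] yaw 82.19 tilt [0.0012 0.005 ] w 0.026 gf 59.2 F [-4.3  5.5  5.5]
jig tcp [0.0284 0.1671] Fjig [-5.   4.8]
```

Request:
apply_moves(
  steps=[
    [[-0.01, 0, 0], [0, 0, 0], 0.1],
    [[-0.005, 0, 0], [0, 0, 0], 0.1],
    [[0, 0, 0], [0, 0, 0], 0.1],
    [[0, 0, 0], [0, 0, 0], 0.1],
    [[0, 0, 0], [0, 0, 0], 0.1],
    [[0, 0, 0], [0, 0, 0], 0.1],
    [[0, 0, 0], [0, 0, 0], 0.1],
    [[0, 0, 0], [0, 0, 0], 0.1],
  ],
)

```text
clock: 42.73
eef_pos: [0.6373, 0.1386, 0.0588]
tool_rot: [0.753, 0.658, 0.004, -0.003]
ft_force: [-3.0, 11.7, 5.1]
grip_width: 0.0261
grasp_force: 59.1
```

Run:
```python
from h import *
jt()
```

```text
t 42.7 tcp [0.6373 0.1386 0.0588] yaw 82.31 tilt [0.0022 0.0091] w 0.0261 gf 59.1 F [-3.  11.7  5.1]
jig tcp [0.0284 0.167 ] Fjig [-4.6 11.2]
```

It's a firm stop at 22.3 mm of travel. I release, lift and check.

Request:
apply_moves(
  steps=[
    [[0.01, 0, 0], [0, 0, 0], 0.1],
    [[0, 0, 0], [0, 0, 0], 0.1],
    [[0, 0, 0], [0, 0, 0], 0.6],
    [[0, 0, 0], [0, 0, 0], 0.6],
    [[0, 0, 0], [0, 0, 0], 0.6],
    [[0, 0, -0.15], [0, 0, 0], 0.6],
    [[0, 0, -0.19], [0, 0, 0], 0.6],
    [[0, 0, -0.19], [0, 0, 0], 0.6],
  ],
)

```text
clock: 43.4
eef_pos: [0.6364, 0.1348, 0.1624]
tool_rot: [0.754, 0.657, -0.002, -0.0]
ft_force: [1.2, 0.5, 0.7]
grip_width: 0.0518
grasp_force: 0.0
```

Request:
apply_moves(
  steps=[
    [[0.12, -0.12, -0.1], [0, 0, 0], 0.6],
    [[0.12, -0.12, -0.1], [0, 0, 0], 0.6],
    [[0.12, -0.12, -0.1], [0, 0, 0], 0.6],
    [[0.12, -0.12, -0.1], [0, 0, 0], 0.6],
    [[0.12, -0.12, 0], [0, 0, 0], 0.6],
    [[0, 0, 0], [0, 0, 0], 0.6],
    [[0, 0, 0], [0, 0, 0], 0.6],
    [[0, 0, 0], [0, 0, 0], 0.6],
  ],
)

```text
clock: 44.07
eef_pos: [0.5349, 0.2706, 0.2425]
tool_rot: [0.754, 0.657, -0.0, 0.0]
ft_force: [0.5, -1.4, -0.2]
grip_width: 0.0511
grasp_force: 0.0
```

Run:
```python
from h import *
jt();C,p,d=snap("top","t30")
k=cv2.GaussianBlur(p,(3,3),0).max(2)<40
b=[b for b in blobs(k&(np.arange(640)>215)&(np.arange(640)<262)&(np.arange(480)[:,None]>165)&(np.arange(480)[:,None]<200),30)]
print([x.mean(0) for x in b])
q=cv2.imread("pics/t3.png");
cv2.imwrite("pics/t30c.png",cv2.resize(p[70:310,110:430,::-1],(800,600),interpolation=2))
```

```text
t 44.1 tcp [0.5349 0.2706 0.2425] yaw 82.13 tilt [ 0.0003 -0.0007] w 0.0511 gf 0.0 F [ 0.5 -1.4 -0.2]
jig tcp [-0.0916  0.2833] Fjig [ 0.7 -1.3]
[array([235.55660377, 180.9245283 ])]
```

View pics/t30c.png

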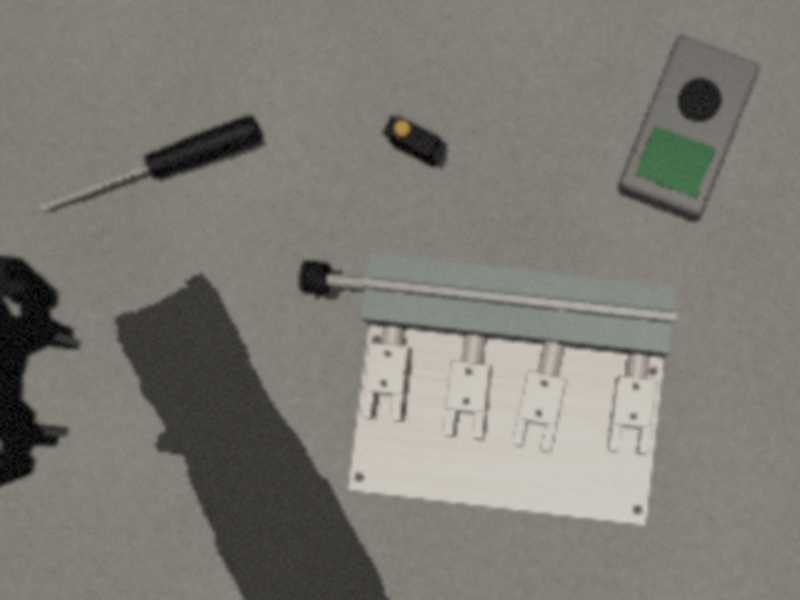

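The knob is at its original home pixel (235.5,180.9) and the bystanders are unmoved. All four links are in, but the third (link_a) looks slightly turned, so I check it from closer.

Run:
```python
from h import *
plan(J(-.02,-.05,.23),82.1,10,.6)
```

```text
t 44.1 tcp [0.5352 0.27   0.2422] yaw 82.06 tilt [-0.0003 -0.0009] w 0.0514 gf 0.0 F [-0.1  0.4 -0.2]
step mm 34.05392065000655 deg 0.0064206395788976005
[[-0.166,0.035,0.006],[0.0,0.0,0.0],0.6]
[[-0.166,0.035,0.006],[0.0,0.0,0.0],0.6]
[[-0.166,0.035,0.006],[0.0,0.0,0.0],0.6]
[[-0.166,0.035,0.006],[0.0,0.0,0.0],0.6]
[[-0.166,0.035,0.006],[0.0,0.0,0.0],0.6]
[[-0.166,0.035,0.006],[0.0,0.0,0.0],0.6]
[[-0.166,0.035,0.006],[0.0,0.0,0.0],0.6]
[[-0.167,0.035,0.006],[0.0,0.0,0.0],0.6]
[[-0.167,0.035,0.006],[0.0,0.0,0.0],0.6]
[[-0.167,0.035,0.006],[0.0,0.0,0.0],0.6]
```

Request:
apply_moves(
  steps=[
    [[-0.166, 0.035, 0.006], [0, 0, 0], 0.6],
    [[-0.166, 0.035, 0.006], [0, 0, 0], 0.6],
    [[-0.166, 0.035, 0.006], [0, 0, 0], 0.6],
    [[-0.166, 0.035, 0.006], [0, 0, 0], 0.6],
    [[-0.166, 0.035, 0.006], [0, 0, 0], 0.6],
    [[-0.166, 0.035, 0.006], [0, 0, 0], 0.6],
    [[-0.166, 0.035, 0.006], [0, 0, 0], 0.6],
    [[-0.166, 0.035, 0.006], [0, 0, 0], 0.6],
  ],
)

```text
clock: 44.78
eef_pos: [0.5537, -0.0033, 0.2324]
tool_rot: [0.755, 0.656, -0.0, -0.0]
ft_force: [0.6, -0.5, 0.4]
grip_width: 0.0514
grasp_force: 0.0
```

Request:
apply_moves(
  steps=[
    [[-0.166, 0.035, 0.006], [0, 0, 0], 0.6],
    [[-0.166, 0.035, 0.006], [0, 0, 0], 0.6],
    [[0, 0, 0], [0, 0, 0], 0.6],
    [[0, 0, 0], [0, 0, 0], 0.6],
    [[0, 0, 0], [0, 0, 0], 0.6],
    [[0, 0, 0], [0, 0, 0], 0.6],
    [[0, 0, 0], [0, 0, 0], 0.6],
    [[0, 0, 0], [0, 0, 0], 0.6],
  ],
)

```text
clock: 45.45
eef_pos: [0.5586, -0.0664, 0.2307]
tool_rot: [0.753, 0.658, 0.0, -0.0]
ft_force: [0.4, -0.6, -1.3]
grip_width: 0.0511
grasp_force: 0.0
```

Run:
```python
from h import *
C,p=depth("w31",[.102,.034,-.034,-.102])
cv2.imwrite("pics/w31c.png",p[:,:,::-1][:480,:640])
```

```text
return _methods._mean(a, axis=axis, dtype=dtype,
  ret = ret.dtype.type(ret / rcount)
bash:  2740 Segmentation fault         python3 - <<'E'
from h import *
C,p=depth("w31",[.102,.034,-.034,-.102])
cv2.imwrite("pics/w31c.png",p[:,:,::-1][:480,:640])
E
```

View pics/w31.png

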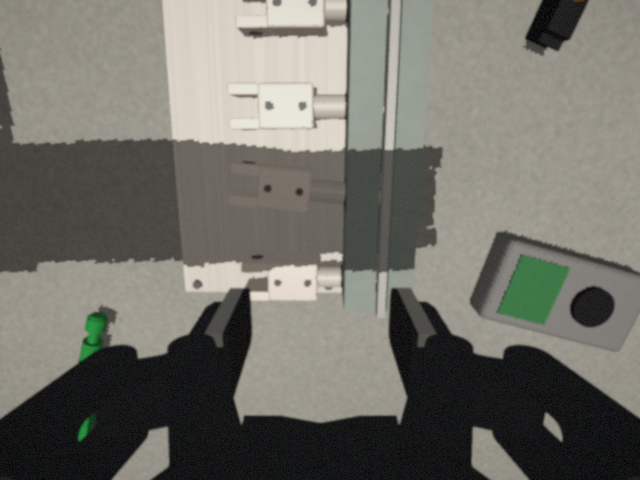

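Link_a, with holes at (268,188) and (299,191), is turned a few degrees in its bore. I measure how far and whether its depth changed.

Run:
```python
from h import *
jt();C=cal("wrist");p=cv2.imread("pics/w31.png");g=cv2.GaussianBlur(p,(3,3),0).max(2).astype(int)
bh=cv2.morphologyEx(g.astype(np.uint8),cv2.MORPH_CLOSE,np.ones((13,13),np.uint8)).astype(int)-g
for n,hs in dict(b=[(269,105),(302,105)],a=[(268,188),(299,191)],c=[(278,283),(307,283)]).items():
    Q=[]
    for x,y in hs:
        w=bh[y-7:y+8,x-7:x+8];w=np.where(w>.5*w.max(),w,0);yy,xx=np.mgrid[y-7:y+8,x-7:x+8];Q.append([(xx*w).sum()/w.sum(),(yy*w).sum()/w.sum()])
    q=(ray(C,Q,.05)[:,:2]-JO)@JR*1000;d=q[1]-q[0];print(n,q.round(1).tolist(),"centre",q.mean(0).round(1),"yaw rel jig",np.degrees(np.arctan2(d[1],d[0])).round(1))
D=cv2.GaussianBlur(p,(5,5),0).astype(float);D=D[:,:,1]-D[:,:,2]
for r in (70,125,160,220):
    gr=np.abs(np.gradient(D[r,335:360]));i=gr.argmax();print("face",((ray(C,[[335+i,r]],.018)[0,:2]-JO)@JR*1000).round(1),end=" ")
```

```text
t 45.5 tcp [ 0.5586 -0.0664  0.2308] yaw 82.23 tilt [0.0001 0.    ] w 0.0512 gf 0.0 F [ 0.5 -0.9 -0. ]
jig tcp [-0.0206 -0.047 ] Fjig [ 0.6 -0.9]
b [[-58.0, 33.1], [-34.1, 33.2]] centre [-46.1  33.1] yaw rel jig 0.2
a [[-60.6, -26.6], [-36.7, -29.0]] centre [-48.6 -27.8] yaw rel jig -5.8
c [[-54.7, -102.6], [-30.6, -102.6]] centre [ -42.7 -102.6] yaw rel jig -0.2
face [-0.3 61.2] face [-0.2 19.7] face [-1.3 -8. ] face [ -0.3 -58.3]
```

Link_a got knocked in its bore: it's turned 5.8°, but its ring is still within about 1 mm of the mouth. I straighten it by gripping it square.

Run:
```python
from h import *
plan(J(-.0492,-.0335,.14),171.9,14,.65)
```

```text
t 45.5 tcp [ 0.5586 -0.0664  0.2308] yaw 82.23 tilt [0.0001 0.    ] w 0.0512 gf 0.0 F [ 0.5 -0.9 -0. ]
step mm 6.864534132263438 deg 6.405054378244031
[[0.005,-0.01,0.032],[0.0,0.0,-0.0356],0.65]
[[0.006,-0.01,0.032],[0.0,0.0,-0.0356],0.65]
[[0.007,-0.009,0.032],[0.0,0.0,-0.0356],0.65]
[[0.008,-0.008,0.032],[0.0,0.0,-0.0356],0.65]
[[0.009,-0.007,0.032],[0.0,0.0,-0.0356],0.65]
[[0.01,-0.006,0.032],[0.0,0.0,-0.0356],0.65]
[[0.01,-0.005,0.032],[0.0,0.0,-0.0356],0.65]
[[0.011,-0.004,0.032],[0.0,0.0,-0.0356],0.65]
[[0.011,-0.003,0.032],[0.0,0.0,-0.0356],0.65]
[[0.011,-0.001,0.032],[0.0,0.0,-0.0356],0.65]
[[0.011,0.0,0.032],[0.0,0.0,-0.0356],0.65]
[[0.011,0.001,0.032],[0.0,0.0,-0.0356],0.65]
[[0.011,0.002,0.032],[0.0,0.0,-0.0356],0.65]
[[0.011,0.004,0.032],[0.0,0.0,-0.0356],0.65]
```

Request:
apply_moves(
  steps=[
    [[0.005, -0.01, 0.032], [0, 0, -0.0356], 0.65],
    [[0.006, -0.01, 0.032], [0, 0, -0.0356], 0.65],
    [[0.007, -0.009, 0.032], [0, 0, -0.0356], 0.65],
    [[0.008, -0.008, 0.032], [0, 0, -0.0356], 0.65],
    [[0.009, -0.007, 0.032], [0, 0, -0.0356], 0.65],
    [[0.01, -0.006, 0.032], [0, 0, -0.0356], 0.65],
    [[0.01, -0.005, 0.032], [0, 0, -0.0356], 0.65],
    [[0.011, -0.004, 0.032], [0, 0, -0.0356], 0.65],
  ],
)

```text
clock: 46.17
eef_pos: [0.5433, -0.0564, 0.1794]
tool_rot: [0.392, 0.92, 0.0, 0.0]
ft_force: [-0.2, 0.9, 0.6]
grip_width: 0.0553
grasp_force: 0.0
```

Request:
apply_moves(
  steps=[
    [[0.011, -0.003, 0.032], [0, 0, -0.0356], 0.65],
    [[0.011, -0.001, 0.032], [0, 0, -0.0356], 0.65],
    [[0.011, 0, 0.032], [0, 0, -0.0356], 0.65],
    [[0.011, 0.001, 0.032], [0, 0, -0.0356], 0.65],
    [[0.011, 0.002, 0.032], [0, 0, -0.0356], 0.65],
    [[0.011, 0.004, 0.032], [0, 0, -0.0356], 0.65],
    [[0, 0, 0], [0, 0, 0], 0.65],
    [[0, 0, 0], [0, 0, 0], 0.65],
  ],
)

```text
clock: 46.83
eef_pos: [0.5318, -0.0493, 0.141]
tool_rot: [0.072, 0.997, -0.0, -0.0]
ft_force: [0.3, -0.1, 0.0]
grip_width: 0.0553
grasp_force: 0.0
```

Request:
apply_moves(
  steps=[
    [[0, 0, 0], [0, 0, 0], 0.65],
    [[0, 0, 0], [0, 0, 0], 0.65],
    [[0, 0, 0], [0, 0, 0], 0.65],
    [[0, 0, 0], [0, 0, 0], 0.65],
    [[0, 0, 0], [0, 0, 0], 0.65],
    [[0, 0, 0], [0, 0, 0], 0.65],
    [[0, 0, 0], [0, 0, 0], 0.65],
    [[0, 0, 0], [0, 0, 0], 0.65],
  ],
)

```text
clock: 47.5
eef_pos: [0.532, -0.05, 0.1411]
tool_rot: [0.071, 0.997, 0.0, -0.0]
ft_force: [-0.2, 0.2, -0.1]
grip_width: 0.0551
grasp_force: 0.0
```

Run:
```python
from h import *
jt();plan(J(-.0492,-.0335,.0405),171.9,6,.65)
```

```text
t 47.5 tcp [ 0.532  -0.05    0.1411] yaw 171.83 tilt [-0.  0.] w 0.0551 gf 0.0 F [-0.2  0.2 -0.1]
jig tcp [-0.0493 -0.0345] Fjig [-0.2  0.1]
t 47.5 tcp [ 0.532  -0.05    0.1411] yaw 171.83 tilt [-0.  0.] w 0.0551 gf 0.0 F [-0.2  0.2 -0.1]
step mm 16.76579460243265 deg 0.011243692191964035
[[0.0,0.001,0.084],[0.0,0.0,-0.0001],0.65]
[[0.0,0.001,0.084],[0.0,0.0,-0.0001],0.65]
[[0.0,0.001,0.084],[0.0,0.0,-0.0001],0.65]
[[0.0,0.001,0.084],[0.0,0.0,-0.0001],0.65]
[[0.0,0.001,0.084],[0.0,0.0,-0.0001],0.65]
[[0.0,0.001,0.084],[0.0,0.0,-0.0001],0.65]
```

Request:
apply_moves(
  steps=[
    [[0, 0.001, 0.084], [0, 0, 0], 0.65],
    [[0, 0.001, 0.084], [0, 0, 0], 0.65],
    [[0, 0.001, 0.084], [0, 0, 0], 0.65],
    [[0, 0.001, 0.084], [0, 0, 0], 0.65],
    [[0, 0.001, 0.084], [0, 0, 0], 0.65],
    [[0, 0.001, 0.08], [0, 0, 0], 0.65],
    [[0, 0, 0], [0, 0, 0], 0.65],
    [[0, 0, 0], [0, 0, 0], 0.65],
  ],
)

```text
clock: 48.17
eef_pos: [0.5313, -0.0487, 0.0404]
tool_rot: [0.071, 0.997, 0.0, -0.001]
ft_force: [0.8, 0.6, -0.2]
grip_width: 0.0553
grasp_force: 0.0
```

Run:
```python
from h import *
jt()
```

```text
t 48.2 tcp [ 0.5313 -0.0487  0.0404] yaw 171.84 tilt [-0.0025  0.0003] w 0.0553 gf 0.0 F [ 0.8  0.6 -0.2]
jig tcp [-0.0502 -0.0333] Fjig [0.7 0.7]
```

Request:
apply_moves(
  steps=[
    [[0, 0, 0], [0, 0, 0], 0.55],
    [[0, 0, 0], [0, 0, 0], 0.5],
    [[0, 0, 0], [0, 0, 0], 0.45],
    [[0, 0, 0], [0, 0, 0], 0.41],
    [[0, 0, 0], [0, 0, 0], 0.38],
    [[0, 0, 0], [0, 0, 0], 0.35],
    [[0, 0, 0], [0, 0, 0], 0.2],
    [[0, 0, 0], [0, 0, 0], 0.2],
  ],
)

```text
clock: 48.83
eef_pos: [0.5331, -0.0487, 0.0422]
tool_rot: [0.071, 0.997, 0.0, 0.001]
ft_force: [-0.8, 1.2, 5.2]
grip_width: 0.0312
grasp_force: 58.7
```

Run:
```python
from h import *
inhand("w33")
```

```text
t 48.8 tcp [ 0.5331 -0.0487  0.0422] yaw 171.85 tilt [0.0022 0.0001] w 0.0312 gf 58.7 F [-0.8  1.2  5.2]
jig tcp [-0.0484 -0.033 ] Fjig [-0.9  1.1]
227 [320.3 308.6] [-0.0604 -0.0333]
201 [319.4 375.2] [-0.0366 -0.0336]
centre-tcp [-0.0001 -0.0004]
```

Request:
apply_moves(
  steps=[
    [[0.002, -0.004, 0], [0, 0, 0], 0.2],
    [[0, 0, 0], [0, 0, 0], 0.2],
    [[0, 0, 0], [0, 0, 0], 0.2],
    [[0, 0, 0], [0, 0, 0], 0.5],
    [[0, 0, 0], [0, 0, 0], 0.5],
    [[0, 0, 0], [0, 0, 0], 0.5],
    [[0, 0, -0.15], [0, 0, 0], 0.5],
    [[0, 0, -0.2], [0, 0, 0], 0.5],
  ],
)

```text
clock: 49.55
eef_pos: [0.5277, -0.0495, 0.1075]
tool_rot: [0.071, 0.997, -0.0, -0.006]
ft_force: [1.0, -0.6, 0.2]
grip_width: 0.0428
grasp_force: 0.0
```

Request:
apply_moves(
  steps=[
    [[-0.1, 0.05, -0.2], [0, 0, 0], 0.5],
    [[-0.1, 0.05, -0.2], [0, 0, 0], 0.5],
    [[0, 0.05, -0.1], [0, 0, 0], 0.5],
    [[0, 0, 0], [0, 0, 0], 0.5],
    [[0, 0, 0], [0, 0, 0], 0.5],
    [[0, 0, 0], [0, 0, 0], 0.5],
    [[0, 0, 0], [0, 0, 0], 0.5],
    [[0, 0, 0], [0, 0, 0], 0.5],
  ],
)

```text
clock: 50.22
eef_pos: [0.5702, -0.0272, 0.2018]
tool_rot: [0.071, 0.997, -0.0, -0.002]
ft_force: [-0.6, 0.1, -0.1]
grip_width: 0.0426
grasp_force: 0.0
```

Run:
```python
from h import *
C,p=depth("w34",[.102,.034,-.034,-.102])
g=p.max(2).astype(float)
for n,y in(("d",.102),("b",.034),("a",-.034),("c",-.102)):
    u=proj(C,J(-.004,y-.0004,.043))[0];c=int(round(u[0]));r0=int(u[1])-8;col=g[r0:r0+26,c-2:c+3].mean(1)
    w=np.median(col[:6]);i=np.argmax(col<.55*w);fr=(col[i-1]-.55*w)/(col[i-1]-col[i]);r=r0+i-1+fr
    print(n,"ring front edge",((ray(C,[[c,r]],.043)[0,:2]-JO)@JR*1000).round(1))
k=p.max(2)<40;u=proj(C,J(.029,.167,.06))[0].astype(int);print("knob pred",u)
b=blobs(k[u[1]-40:u[1]+40,u[0]-50:min(u[0]+50,640)],200);print([(x.mean(0)+[u[0]-50,u[1]-40]).round(1).tolist() for x in b])
```

```text
t 50.2 tcp [ 0.5702 -0.0272  0.2018] yaw 171.81 tilt [-0.0042 -0.    ] w 0.0426 gf 0.0 F [-0.6  0.1 -0.1]
jig tcp [-0.0147 -0.0065] Fjig [-0.6 -0. ]
bore y 0.102 holes [[-50.9, 101.2], [-26.6, 101.3], [-17.6, 106.4]] mean [-31.7 103. ] face bottom x [ -0.4 118.2]
bore y 0.034 holes [[-58.2, 32.5], [-34.0, 32.4]] mean [-46.1  32.4] face bottom x [-1.6 50.2]
bore y -0.034 holes [[-59.8, -33.7], [-35.7, -34.1]] mean [-47.8 -33.9] face bottom x [ -0.8 -51.6]
bore y -0.102 holes [[-54.7, -102.4], [-30.6, -102.5], [-19.5, -107.6]] mean [ -34.9 -104.2] face bottom x [  -0.8 -119.4]
d ring front edge [ -2.9 101.9]
b ring front edge [-2.7 33.6]
a ring front edge [-11.4 -34.2]
c ring front edge [  -3.  -102.7]
knob pred [564 287]
[[562.7, 283.0]]
```

Straightened, but link_a is now about 2 mm too deep. I regrip it and draw it back.

Run:
```python
from h import *
plan(J(-.048,-.0342,.11),171.9,6,.5)
```

```text
t 50.3 tcp [ 0.5705 -0.0271  0.2021] yaw 171.81 tilt [-0.0035 -0.    ] w 0.0425 gf 0.0 F [-0.9 -1.3  0.6]
step mm 16.984122922663698 deg 0.03652755870022944
[[0.028,-0.023,0.077],[0.0,-0.0002,-0.0001],0.5]
[[0.028,-0.023,0.077],[0.0,-0.0002,-0.0001],0.5]
[[0.028,-0.023,0.077],[0.0,-0.0002,-0.0001],0.5]
[[0.028,-0.023,0.077],[0.0,-0.0002,-0.0001],0.5]
[[0.028,-0.023,0.077],[0.0,-0.0002,-0.0001],0.5]
[[0.028,-0.023,0.077],[0.0,-0.0002,-0.0001],0.5]
```

Request:
apply_moves(
  steps=[
    [[0.028, -0.023, 0.077], [0, 0, 0], 0.5],
    [[0.028, -0.023, 0.077], [0, 0, 0], 0.5],
    [[0.028, -0.023, 0.077], [0, 0, 0], 0.5],
    [[0.028, -0.023, 0.077], [0, 0, 0], 0.5],
    [[0.028, -0.023, 0.077], [0, 0, 0], 0.5],
    [[0.028, -0.023, 0.077], [0, 0, 0], 0.5],
    [[0, 0, 0], [0, 0, 0], 0.5],
    [[0, 0, 0], [0, 0, 0], 0.5],
  ],
)

```text
clock: 50.93
eef_pos: [0.5332, -0.0495, 0.1103]
tool_rot: [0.072, 0.997, 0.0, -0.002]
ft_force: [0.7, -0.2, -0.2]
grip_width: 0.0426
grasp_force: 0.0
```

Run:
```python
from h import *
jt()
```

```text
t 50.9 tcp [ 0.5332 -0.0495  0.1103] yaw 171.8 tilt [-0.0033  0.0004] w 0.0426 gf 0.0 F [ 0.7 -0.2 -0.2]
jig tcp [-0.0482 -0.0338] Fjig [ 0.7 -0.1]
```

Request:
apply_moves(
  steps=[
    [[0, 0, 0], [0, 0, 0], 0.5],
    [[0, 0, 0.06], [0, 0, 0], 0.5],
    [[0, 0, 0.06], [0, 0, 0], 0.5],
    [[0, 0, 0.06], [0, 0, 0], 0.5],
    [[0, 0, 0.06], [0, 0, 0], 0.5],
    [[0, 0, 0.06], [0, 0, 0], 0.5],
    [[0, 0, 0.04], [0, 0, 0], 0.5],
    [[0, 0, 0], [0, 0, 0], 0.5],
  ],
)

```text
clock: 51.6
eef_pos: [0.5343, -0.0491, 0.0426]
tool_rot: [0.071, 0.997, 0.0, -0.001]
ft_force: [-0.3, 0.5, 0.7]
grip_width: 0.0427
grasp_force: 0.0
```

Run:
```python
from h import *
inhand("w35")
```

```text
t 51.6 tcp [ 0.5343 -0.0491  0.0426] yaw 171.86 tilt [-0.0013  0.0001] w 0.0427 gf 0.0 F [-0.3  0.5  0.7]
jig tcp [-0.0471 -0.0333] Fjig [-0.4  0.5]
222 [319.8 304.4] [-0.0605 -0.0336]
196 [318.7 371.1] [-0.0369 -0.034 ]
centre-tcp [-0.0015 -0.0006]
```

Request:
apply_moves(
  steps=[
    [[0, 0, 0.008], [0, 0, 0], 0.4],
    [[0, 0, 0], [0, 0, 0], 0.2],
    [[0, 0, 0], [0, 0, 0], 0.2],
    [[0, 0, 0], [0, 0, 0], 0.2],
    [[0, 0, 0], [0, 0, 0], 0.2],
    [[0, 0, 0], [0, 0, 0], 0.2],
    [[0, 0, 0], [0, 0, 0], 0.2],
    [[0, 0, 0], [0, 0, 0], 0.2],
  ],
)

```text
clock: 52.32
eef_pos: [0.5356, -0.0494, 0.0429]
tool_rot: [0.071, 0.997, 0.0, 0.001]
ft_force: [1.2, 0.4, 5.2]
grip_width: 0.0309
grasp_force: 61.6
```

```bash
sed -i 's/o\["eef_pos"\]\[2\]+.0095)\[0/.05)[0/' h.py
python3 - <<'E'
from h import *
inhand("w36")
E
```

```text
t 52.3 tcp [ 0.5356 -0.0494  0.0429] yaw 171.85 tilt [ 0.0025 -0.0001] w 0.0309 gf 61.6 F [1.2 0.4 5.2]
jig tcp [-0.0459 -0.0334] Fjig [1.2 0.6]
228 [320.3 300.2] [-0.0596 -0.0336]
205 [319.6 367.2] [-0.0355 -0.0339]
centre-tcp [-0.0017 -0.0004]
```

Request:
apply_moves(
  steps=[
    [[0.006, -0.002, 0], [0, 0, 0], 0.2],
    [[0.005, 0, 0], [0, 0, 0], 0.2],
    [[0, 0, 0], [0, 0, 0], 0.2],
    [[0, 0, 0], [0, 0, 0], 0.2],
    [[0, 0, 0], [0, 0, 0], 0.2],
    [[0, 0, 0], [0, 0, 0], 0.2],
    [[0, 0, 0], [0, 0, 0], 0.2],
    [[0, 0, 0], [0, 0, 0], 0.2],
  ],
)

```text
clock: 53.03
eef_pos: [0.534, -0.0496, 0.0429]
tool_rot: [0.071, 0.997, -0.0, 0.002]
ft_force: [3.2, -0.2, 6.0]
grip_width: 0.0306
grasp_force: 61.7
```

Run:
```python
from h import *
inhand("w37")
```

```text
t 53.0 tcp [ 0.534  -0.0496  0.0429] yaw 171.84 tilt [ 0.0038 -0.0003] w 0.0306 gf 61.7 F [ 3.2 -0.2  6. ]
jig tcp [-0.0474 -0.0338] Fjig [3.1 0.3]
232 [320.3 300.3] [-0.0611 -0.034 ]
203 [319.7 367.3] [-0.037  -0.0342]
centre-tcp [-0.0016 -0.0003]
```

Request:
apply_moves(
  steps=[
    [[0.004, 0, 0], [0, 0, 0], 0.2],
    [[0, 0, 0], [0, 0, 0], 0.2],
    [[0, 0, 0], [0, 0, 0], 0.2],
    [[0, 0, 0], [0, 0, 0], 0.45],
    [[0, 0, 0], [0, 0, 0], 0.5],
    [[0, 0, 0], [0, 0, 0], 0.5],
    [[0, 0, 0], [0, 0, 0], 0.5],
    [[0, 0, 0], [0, 0, 0], 0.5],
  ],
)

```text
clock: 53.75
eef_pos: [0.5307, -0.0492, 0.0412]
tool_rot: [0.071, 0.997, 0.0, -0.001]
ft_force: [-0.8, 0.1, -0.1]
grip_width: 0.0427
grasp_force: 0.0
```

Run:
```python
from h import *
inhand("w38")
```

```text
t 53.8 tcp [ 0.5307 -0.0492  0.0412] yaw 171.84 tilt [-0.0018  0.0002] w 0.0427 gf 0.0 F [-0.8  0.1 -0.1]
jig tcp [-0.0508 -0.0339] Fjig [-0.8  0. ]
227 [320.6 310. ] [-0.0619 -0.0341]
198 [320.2 377.1] [-0.0377 -0.0342]
centre-tcp [ 0.0009 -0.0002]
```

Request:
apply_moves(
  steps=[
    [[0, 0, -0.1], [0, 0, 0], 0.5],
    [[0, 0, -0.2], [0, 0, 0], 0.5],
    [[0, 0, -0.2], [0, 0, 0], 0.5],
    [[-0.1, 0.05, -0.2], [0, 0, 0], 0.5],
    [[-0.1, 0.05, -0.1], [0, 0, 0], 0.5],
    [[0, 0, 0], [0, 0, 0], 0.5],
    [[0, 0, 0], [0, 0, 0], 0.5],
    [[0, 0, 0], [0, 0, 0], 0.5],
  ],
)

```text
clock: 54.47
eef_pos: [0.5708, -0.0358, 0.1969]
tool_rot: [0.071, 0.997, -0.0, -0.001]
ft_force: [-0.6, -0.6, -0.5]
grip_width: 0.0429
grasp_force: 0.0
```

Request:
apply_moves(
  steps=[
    [[0, 0, 0], [0, 0, 0], 0.5],
    [[0, 0, 0], [0, 0, 0], 0.5],
    [[0, 0, 0], [0, 0, 0], 0.5],
    [[0, 0, 0], [0, 0, 0], 0.5],
    [[0, 0, 0], [0, 0, 0], 0.5],
    [[0, 0, 0], [0, 0, 0], 0.5],
    [[0, 0, 0], [0, 0, 0], 0.5],
    [[0, 0, 0], [0, 0, 0], 0.5],
  ],
)

```text
clock: 55.13
eef_pos: [0.572, -0.0359, 0.1983]
tool_rot: [0.071, 0.997, 0.0, 0.0]
ft_force: [0.3, -0.4, 0.7]
grip_width: 0.0427
grasp_force: 0.0
```

Run:
```python
from h import *
C,p=depth("w39",[.102,.034,-.034,-.102])
k=p.max(2)<40;u=proj(C,J(.029,.167,.053))[0].astype(int)
b=blobs(k[u[1]-40:u[1]+40,u[0]-50:min(u[0]+50,640)],200);print("knob",[((ray(C,[x.mean(0)+[u[0]-50,u[1]-40]],.056)[0,:2]-JO)@JR).round(4).tolist() for x in b])
```

```text
t 55.1 tcp [ 0.572  -0.0359  0.1983] yaw 171.84 tilt [0.0001 0.    ] w 0.0427 gf 0.0 F [ 0.3 -0.4  0.7]
jig tcp [-0.0117 -0.0148] Fjig [ 0.4 -0.4]
bore y 0.102 holes [[-50.9, 101.2], [-26.7, 101.5], [-17.4, 105.6], [-13.1, 114.5]] mean [-27.  105.7] face bottom x [  3.2 118.9]
bore y 0.034 holes [[-71.0, 37.7], [-58.0, 33.1], [-34.0, 33.1]] mean [-54.3  34.6] face bottom x [-1.  50.5]
bore y -0.034 holes [[-62.1, -34.0], [-38.0, -34.3]] mean [-50.  -34.2] face bottom x [ -0.7 -51.5]
bore y -0.102 holes [[-54.8, -102.5], [-30.6, -102.6], [-19.7, -108.1]] mean [ -35.  -104.4] face bottom x [  -0.9 -119.1]
knob [[0.027, 0.1678]]
```

Link_a is back on its mark and straight, the knob is home and nothing is touched. Handing in.

```bash
python3 -c "
from workcell import bot
print(bot.job_done())"
```

```text
the job is handed in; nothing more can be done
None
```

All four links (a–d) are in their own bores with the rings within about 1 mm of the mouths, the knob is fully home, and the multimeter, servo and screwdriver were not touched. After locking I had to straighten and re-seat link_a, which had been knocked askew, and I viewed 17 pictures against the limit of 14.

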